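# Feed bearings through the spring gate of a press magazine

### The job

Load the press magazine: with the closed fingertips push the three 35 mm ball bearings, one at a time, flat along the deck, through the funnel and past the spring gate into the slot, far enough that the gate leaf swings fully shut behind each one before the next is fed. Only push, gently: never pinch or lift a bearing. Leave the larger bearing, the wing nuts and everything else where they are.

Things in the scene. Friction and masses are not known exactly. Their poses are not given: they have to be found in the camera images.
- magazine: Bearing magazine, bolted down. Origin at the mouth of its slot, on the centre line, on the underside (z = 0); +x along the slot in feeding direction, z up. Grey plate 6 mm thick; its top (deck and slot floor) is z 6 mm. Deck: x -150 to 0, y -102 to 102, no rim. The slot, open on top: x 0 to 150, 41 mm wide between rails whose tops are z 18 mm. Plate below the slot: y -43 to 43.
- mouth (a point): Middle of the slot's mouth on the deck (magazine x 0, y 0, z 6 mm). Two wings, tops at z 18 mm, at 45 degrees to the slot and 8 mm thick, make a funnel that widens from 41 mm at x 0 to about 93 mm at x -26.
- slot_end (a point): Centre of the face of the slot's dark end block, on the slot floor (magazine x 150, y 0, z 6 mm). Three bearings in a row take 105 mm, which leaves about 12 mm to spare between the last one and the shut gate leaf.
- gate_tip (a point): Middle of the free end of the gate leaf; shut, it lies at magazine x 32, y 3, z 12 mm. The leaf is a smooth, low-friction steel blade with a round white nylon nose, 36 mm long, 4 mm thick, from z 7 to 17 mm, on an upright pin in the left (+y) rail at magazine x 4, y 25.5.
- gate (a joint): Sprung one-way gate leaf. 0 rad: shut, slanting from its pin into the slot in feeding direction and blocking it; 0.64: open, lying in a recess of the rail, clear of the slot. A bearing pushed past swings it aside (about 1 N). Left alone it swings shut within half a second; it is free to shut behind a bearing whose centre is about 50 mm or more past the mouth.
- bearing_a: One of three like ball bearings to be loaded: outside diameter 35 mm, bore 15 mm, 11 mm high, about 45 g, steel rings with a black seal. Lies flat on the deck, bore upright; origin at the centre of its underside, z up its axis.
- bearing_b: One of three like ball bearings to be loaded: outside diameter 35 mm, bore 15 mm, 11 mm high, about 45 g, steel rings with a black seal. Lies flat on the deck, bore upright; origin at the centre of its underside, z up its axis.
- bearing_c: One of three like ball bearings to be loaded: outside diameter 35 mm, bore 15 mm, 11 mm high, about 45 g, steel rings with a black seal. Lies flat on the deck, bore upright; origin at the centre of its underside, z up its axis.
- bearing_large: A stray larger ball bearing, diameter 47 mm, 14 mm high, 106 g, on the deck beside one of the funnel wings; too wide for the slot. Stays where it is. Origin at the centre of its underside.
- wing_nut: A stray wing nut, 33 mm across its wings, 19 mm high, on the deck beside the other wing. Stays where it is. Origin at the centre of its underside.
- wing_nut_spare: Another wing nut, on the bench top left of the magazine. Bystander. Origin at the centre of its underside.
- cabinet_corner (a point): Front corner, 300 mm up, of the tall yellow cabinet left of the magazine. The cabinet (630 mm tall, upright, fixed) reaches from here to the back wall and to the left: keep the gripper and wrist clear. An aerosol can and a bottle, about 60 mm wide and 200 to 214 mm tall, stand along its right side near the back, left of the slot.
- roll_end (a point): Centre of the near end face of the blue paper roll right of the magazine: a fixed horizontal roll, 160 mm thick, its blue tray 120 mm and its top 290 mm above the bench, reaching away to the right. A mug 93 mm tall stands behind it, right of the slot's far end.
- frit_jar: Small jar with a dark cap, 44 mm wide, 105 mm high, at the back behind the magazine. Bystander. Origin at the centre of its underside.

How it is judged (in metres and radians):
On the way, in this order (a step that is already met when the one before it is completed fails the run):
1. one 35 mm bearing is in the slot and the gate leaf has shut behind it (((x of bearing_a in the frame of magazine between 0.045 and 0.14 m and y of bearing_a in the frame of magazine between -0.008 and 0.008 m and z of bearing_a in the frame of magazine below 0.01 m) or (x of bearing_b in the frame of magazine between 0.045 and 0.14 m and y of bearing_b in the frame of magazine between -0.008 and 0.008 m and z of bearing_b in the frame of magazine below 0.01 m) or (x of bearing_c in the frame of magazine between 0.045 and 0.14 m and y of bearing_c in the frame of magazine between -0.008 and 0.008 m and z of bearing_c in the frame of magazine below 0.01 m)) and value of joint gate below 0.08 rad), for 0.1 s.
2. a second 35 mm bearing is in the slot and the gate leaf has shut behind it (((x of bearing_a in the frame of magazine between 0.045 and 0.14 m and y of bearing_a in the frame of magazine between -0.008 and 0.008 m and z of each of bearing_a, bearing_b in the frame of magazine below 0.01 m and x of bearing_b in the frame of magazine between 0.045 and 0.14 m and y of bearing_b in the frame of magazine between -0.008 and 0.008 m) or (x of bearing_a in the frame of magazine between 0.045 and 0.14 m and y of bearing_a in the frame of magazine between -0.008 and 0.008 m and z of each of bearing_a, bearing_c in the frame of magazine below 0.01 m and x of bearing_c in the frame of magazine between 0.045 and 0.14 m and y of bearing_c in the frame of magazine between -0.008 and 0.008 m) or (x of bearing_b in the frame of magazine between 0.045 and 0.14 m and y of bearing_b in the frame of magazine between -0.008 and 0.008 m and z of each of bearing_b, bearing_c in the frame of magazine below 0.01 m and x of bearing_c in the frame of magazine between 0.045 and 0.14 m and y of bearing_c in the frame of magazine between -0.008 and 0.008 m)) and value of joint gate below 0.08 rad), for 0.1 s.
3. the third 35 mm bearing is in the slot and the gate leaf has shut behind it (x of bearing_a in the frame of magazine between 0.045 and 0.14 m and y of bearing_a in the frame of magazine between -0.008 and 0.008 m and z of each of bearing_a, bearing_b, bearing_c in the frame of magazine below 0.01 m and x of bearing_b in the frame of magazine between 0.045 and 0.14 m and y of bearing_b in the frame of magazine between -0.008 and 0.008 m and x of bearing_c in the frame of magazine between 0.045 and 0.14 m and y of bearing_c in the frame of magazine between -0.008 and 0.008 m and value of joint gate below 0.08 rad), for 0.1 s.
At the end, for the whole second after the job is handed in: The three 35 mm bearings lie flat and still in the slot beyond the leaf (centres 45 to 140 mm past the mouth, within 8 mm of the centre line), the leaf is shut behind them (under 0.08 rad), and the larger bearing, wing nuts and other bystanders are within 25 mm of their start (all of step 3 and linear speed of each of bearing_a, bearing_b, bearing_c below 0.02 m/s and distance of each of bearing_large, wing_nut, wing_nut_spare, frit_jar from where it was at the start of the episode below 0.025 m); the robot touches nothing.
It fails at once if a 35 mm bearing was lifted or tipped up instead of being slid flat (z of any of bearing_a, bearing_b, bearing_c in the frame of magazine above 0.014 m or angle between any of bearing_a, bearing_b, bearing_c's own z axis and vertical above 0.3 rad).
It fails at once if a 35 mm bearing was pinched or rammed (over 35 N from the fingers) (contact force between the fingers and bearing_a above 35 N or contact force between the fingers and bearing_b above 35 N or contact force between the fingers and bearing_c above 35 N).
It fails at once if the larger bearing, a wing nut or another bystander was moved more than 25 mm (distance of any of bearing_large, wing_nut, wing_nut_spare, frit_jar from where it was at the start of the episode above 0.025 m).
It also fails if it takes over 61 s, if anything falls off the work surface, if the arm or the gripper's body presses on something with over 40 N, if the wrist force passes 120 N, or if a joint passes its speed limit or range.

### The arm

A 6-joint arm with a two-finger parallel gripper is mounted at the origin on a cart in front of the work surface, level with it; the furniture and walls round the work are solid. World frame = base frame: x ahead of the robot, y to its left, z up, the work surface at z = 0. Lengths are in mm, angles in degrees, forces in N, time in s.
With the tool pointing down it reaches from about 400 to 925 mm from the base axis. Payload 3.4 kg.
Tool frame: the origin (TCP) lies midway between the tips of the shut fingers; the grasp point (between the pads) lies 19 mm behind it; z points along the fingers, y is the direction in which the jaws open and shut (so a half turn about z gives the same grasp; the last joint's range is limited). The gripper opens to 85 mm and grips with 20 to 120 N. Pads are 22 mm wide; open, the fingers measure 114 mm over their backs; the gripper's body (76 mm by 85 mm) begins 54 mm behind the grasp point. The pads swing forward as they close: fully open they stand 13 mm farther back than shut.
Start: joints at [63.169, 17.578, 86.31, -0, 76.112, -4.211], TCP at [221.182, 530.763, 231.305] pointing down, gripper open.
Joint ranges: [-179.03, 179.03], [-60, 130.46], [8.19, 133.38], [-81.62, 261.62], [5.75, 156.47], [-153.77, 153.77]. Speed limits (degrees/s): [147.25, 147.25, 180, 180, 180, 180].

### API

Orientations are given as [roll, pitch, yaw] about the fixed x, y, z axes, in that order (R = Rz(yaw) Ry(pitch) Rx(roll)).
In Python, from plant import get_obs, read_camera, job_done gives the robot as it stands.
- The arm moves only by the tool jog_arm, never from a script. Its argument "deltas" is a list of rows, each an object of numbers: "tx", "ty", "tz": the shift along the tool's x, y, z scaled (see below); "ax", "ay", "az": the turn, a rotation vector about the tool's x, y, z scaled (see below). In form: [{"tx": .., "ty": .., "tz": .., "ax": .., "ay": .., "az": ..}, ...]. A call has 1 to 8 rows; each row is the pose to reach, as a shift and turn from the pose measured when the call began, along the tool's axes at that moment, turning the shorter way round; what a row does not reach only later rows make up. The controller multiplies each number of a shift by 0.08 m and each number of a turn by 180 degrees. A row lasts 1/8 s, in which the tool goes at most 62.5 mm and 10.7 degrees, less where a joint would pass 70% of its speed; a pose out of reach is approached as far as the arm can. A call with a number of a shift or a turn outside -1 to 1 is refused whole. A call with a gripper value outside its range is refused whole. "fingers" is the opening, from 0 (shut) to 1 (fully open), set as the call begins (left out, the last holds). The fingers move at their own pace and stop on an object; "squeeze" is the grip in N (left out, the last holds). Time passes only in rows, so rows that repeat a pose let the fingers close. It gives the time, the measured TCP pose, the force and the opening at its end, in the units of the state.
- get_obs(): the state, without advancing time (a new reading comes with each control period).
- read_camera(name): name is "scene" or "top" or "wrist"; returns a dict with "color" (480x640x3 uint8, blue, green, red), "depth" (480x640 float32, mm along the optical axis (not along the pixel's ray), 0 where there is no reading), "K" (3x3 intrinsics, pixels), "k1" (the pictures are not rectified: a ray, as slopes to the right and down, at radius r is drawn at 1 + k1 r^2 times it, then the intrinsics apply), "xyz" and "rotation" of the camera in the world; the wrist camera has in their place "hand_eye" (4x4, takes a point from camera to tool coordinates, whose origin is the TCP and whose axes are the flange's). Camera axes: x right, y down, z forward; pixel columns grow to the right and rows downward; lengths in mm; the calibration is good to about 2 mm. A picture is of the moment at which its call begins: read the wrist's pose just before it.
- job_done(): hands the job in, once; it reports no verdict.
The state is a dict: "time_s": time; "joint_positions": joint angles; "qd": joint speeds; "joint_efforts": joint torques, N m; "eef_pos": TCP position; "tcp_rot": TCP orientation; "force": force on the tool from outside, world axes, zero at the start; "torque": the same for the moment, N m; "grip_width": opening from 0.0 (shut) to 1.0 (fully open).
Only numpy, scipy, OpenCV 4.12 (cv2) and the standard library are available. Lean on these libraries where they do the work, as an engineer would, in place of code of your own. Each camera call takes 0.05 s, during which the arm holds its last target.

## Working session

There is one attempt and no reset: what is moved stays moved. The work goes in short steps, Python scripts to look and compute and a tool call to move; the robot and the scene stay as the last step left them, time stands still between calls to the robot, and variables do not carry over. Pictures are saved under pics/ and viewed, and the job is handed in when it is done.

Besides the shell and the picture viewer there is one more tool, called after "Call:" as a command line: name --argument value ..., lists and objects as JSON in quotes. jog_arm: Moves the arm, as the interface text tells. Shifts and turns lie within -1 to 1; 1 stands for 0.08 m of shift or 180 degrees of turn. Its arguments: {"type":"object","properties":{"deltas":{"type":"array","items":{"type":"object","properties":{"tx":{"type":"number"},"ty":{"type":"number"},"tz":{"type":"number"},"ax":{"type":"number"},"ay":{"type":"number"},"az":{"type":"number"}}}},"fingers":{"type":"number"},"squeeze":{"type":"number"}},"required":["deltas"]}

```bash
ls; mkdir -p pics; python3 - <<'E'
from plant import get_obs, read_camera
import cv2,numpy as np
o=get_obs();print(o)
for n in("scene","top"):
    c=read_camera(n);cv2.imwrite(f"pics/{n}0.png",c["color"])
    print(n,c["K"].tolist(),c["k1"],c["xyz"],np.array(c["rotation"]).tolist())
    np.savez(f"/tmp/{n}0.npz",**{k:np.array(v) for k,v in c.items()})
E
```

```text
pics
{'time_s': 0.0, 'joint_positions': array([ 6.31683024e+01,  1.76213119e+01,  8.63839773e+01,  1.00806731e-03,
        7.61113806e+01, -4.21120907e+00]), 'qd': array([-0.0271129 , -0.0431603 ,  0.07810469,  0.01553691,  0.07373585,
       -0.08527429]), 'joint_efforts': array([ 5.48155240e-04, -4.57543409e+01, -2.51920313e+01,  1.67914486e-04,
        1.32048022e-02, -3.21290463e-05]), 'eef_pos': array([220.85781493, 530.1307067 , 230.38995118]), 'tcp_rot': array([-1.79883717e+02, -9.54289665e-03,  1.57379259e+02]), 'force': array([-0.27115201,  0.69566148, -0.07770945]), 'torque': array([-0.0040648 ,  0.04806317,  0.02347103]), 'grip_width': 0.9987211380585985}
scene [[499.77489912544166, 0.0, 323.79830702869367], [0.0, 499.77489912544166, 235.46754533239326], [0.0, 0.0, 1.0]] -0.07078241104580203 [249.61805378 440.53366389 895.53974892] [-148.8035386766102, 0.4229386830504282, -137.25569697877302]
top [[549.4375891137802, 0.0, 321.1022421949779], [0.0, 549.4375891137802, 237.33875644793216], [0.0, 0.0, 1.0]] -0.01794971268436384 [ 352.60039211  100.4613403  1309.3260792 ] [-169.48604890990813, -0.43715090362912185, -89.1946270108147]
```

View pics/scene0.png

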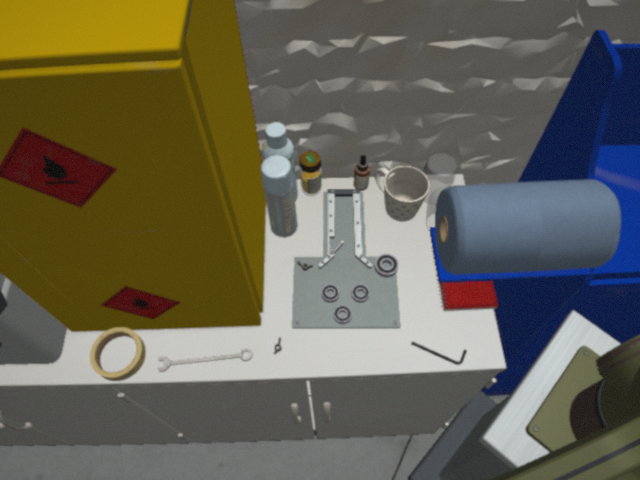

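View pics/top0.png

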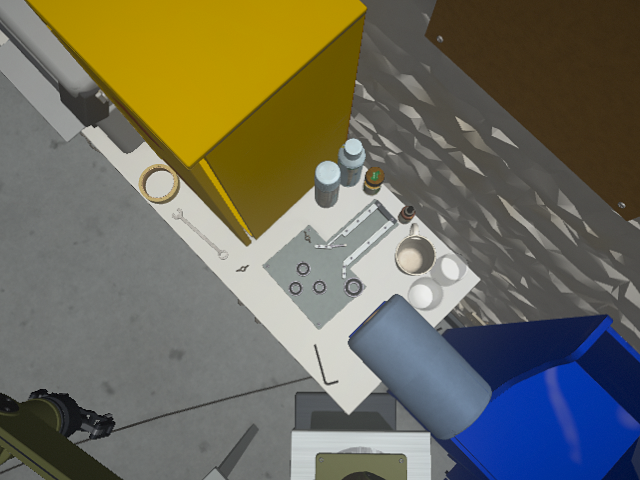

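```bash
cat > h.py <<'E'
import numpy as np,cv2
from scipy.spatial.transform import Rotation as R
def rot(rpy): return R.from_euler('xyz',rpy,degrees=True).as_matrix()
def pose(c,o=None):
    """camera R,t in world"""
    if 'hand_eye' in c:
        H=np.array(c['hand_eye']);A=rot(o['tcp_rot']);
        return A@H[:3,:3],A@H[:3,3]+np.array(o['eef_pos'])
    r=np.array(c['rotation']);
    return (rot(r) if r.size==3 else r),np.array(c['xyz'])
def cast(c,uv,z,o=None):
    Rm,t=pose(c,o);K=np.array(c['K']);k=float(c['k1'])
    uv=np.asarray(uv,float).reshape(-1,1,2)
    p=cv2.undistortPoints(uv,K,np.array([k,0,0,0,0.])).reshape(-1,2)
    d=np.c_[p,np.ones(len(p))]@Rm.T
    s=(z-t[2])/d[:,2]
    return t+d*s[:,None]
def proj(c,P,o=None):
    Rm,t=pose(c,o)
    q=(np.atleast_2d(P)-t)@Rm;s=q[:,:2]/q[:,2:]
    r2=(s**2).sum(1,keepdims=True);s=s*(1+float(c['k1'])*r2);K=np.array(c['K'])
    return s*[K[0,0],K[1,1]]+[K[0,2],K[1,2]]
E
python3 - <<'E'
from h import *
for n,box in(("scene",(250,120,450,360)),("top",(230,130,480,400))):
    c=dict(np.load(f"/tmp/{n}0.npz"));im=c["color"]
    x0,y0,x1,y1=box
    s=min(800/(x1-x0),600/(y1-y0));s=int(s*10)/10
    b=cv2.resize(im[y0:y1,x0:x1],None,fx=s,fy=s,interpolation=cv2.INTER_CUBIC)
    cv2.imwrite(f"pics/{n}0z.png",b);print(n,s,x0,y0)
c=dict(np.load("/tmp/scene0.npz"));print(cast(c,[(331,293),(360,293),(343,314),(386,265),(293,328),(399,327)],17).round(1))
c=dict(np.load("/tmp/top0.npz"));print(cast(c,[(303,268),(320,287),(295,288),(353,287),(264,265),(319,328)],17).round(1))
E
```

```text
scene 2.5 250 120
top 2.2 230 130
[[517.5 139.9  17. ]
 [476.4 102.2  17. ]
 [471.8 156.6  17. ]
 [477.9  21.2  17. ]
 [521.5 240.   17. ]
 [377.9 105.8  17. ]]
[[518.1 135.8  17. ]
 [473.7  94.9  17. ]
 [470.5 153.6  17. ]
 [474.8  17.2  17. ]
 [523.8 228.3  17. ]
 [378.4  95.8  17. ]]
```

View pics/scene0z.png

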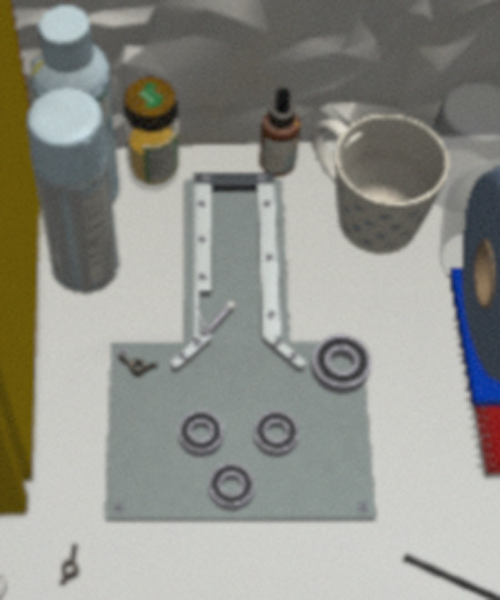

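View pics/top0z.png

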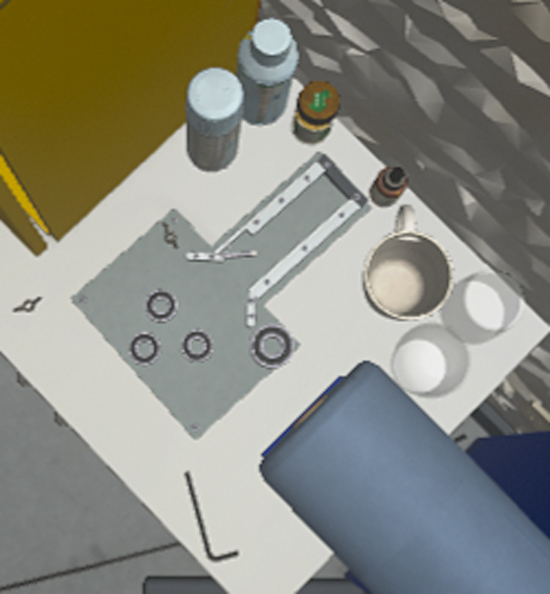

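```bash
python3 - <<'E'
from h import *
from plant import *
t=dict(np.load("/tmp/top0.npz"));s=dict(np.load("/tmp/scene0.npz"))
print('cab corner top z630 top',cast(t,[(193,165),(366,14),(28,0)],630).round())
print('cab base top',cast(t,[(250,240)],0).round(), 'scene base',cast(s,[(262,323)],0).round(),'scene top corner',cast(s,[(182,62)],630).round())
# depth-derived points
def pt(c,u,v):
    Rm,tt=pose(c);K=c['K'];d=np.median(c['depth'][v-1:v+2,u-1:u+2])
    p=cv2.undistortPoints(np.array([[[u,v]]],float),K,np.array([c['k1'],0,0,0,0.])).ravel()
    return tt+Rm@(np.array([p[0],p[1],1])*d)
for n,c,l in(("top",t,[(327,170),(350,147),(352,330),(365,300),(400,296),(490,390),(420,360),(350,335),(415,240)]),("scene",s,[(278,165),(277,130),(447,230),(445,190),(450,270),(434,235)])):
    for u,v in l: print(n,u,v,pt(c,u,v).round())
o=get_obs();c=read_camera("wrist");cv2.imwrite("pics/w0.png",c["color"]);print(np.array(c['hand_eye']).round(3).tolist(),c['K'],c['k1'])
E
```

```text
cab corner top z630 top [[571. 263. 630.]
 [790.  40. 630.]
 [804. 504. 630.]]
cab base top [[587. 266.   0.]] scene base [[577. 269.   0.]] scene top corner [[555. 281. 630.]]
top 327 170 [703.  85. 199.]
top 350 147 [749.  37. 214.]
top 352 330 [375.  18.   0.]
top 365 300 [446. -13.  -1.]
top 400 296 [439. -62. 226.]
top 490 390 [ 263. -226.  248.]
top 420 360 [318. -89. 284.]
top 350 335 [362.  30. 127.]
top 415 240 [ 582. -123.   61.]
scene 278 165 [698.  83. 202.]
scene 277 130 [750.  33. 215.]
scene 447 230 [392.   6. 224.]
scene 445 190 [433. -37. 250.]
scene 450 270 [352.  42. 189.]
scene 434 235 [423. -29. 132.]
[[0.001, -0.946, -0.325, 84.176], [1.0, 0.002, -0.001, -0.22], [0.001, -0.325, 0.946, -142.808], [0.0, 0.0, 0.0, 1.0]] [[349.03825988   0.         323.79376009]
 [  0.         349.03825988 243.46545502]
 [  0.           0.           1.        ]] -0.009391873681972945
```

View pics/w0.png

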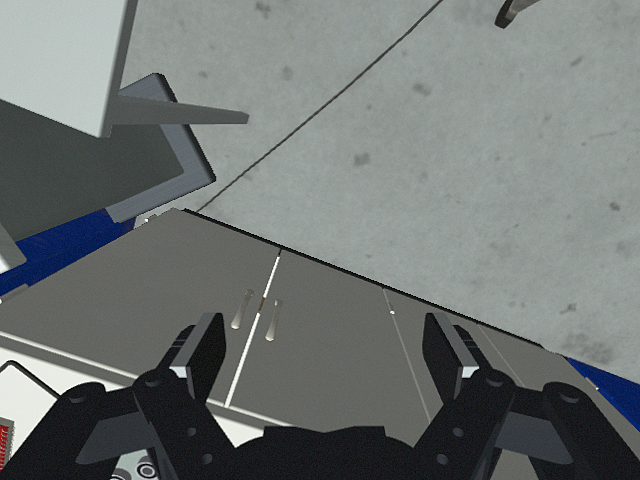

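Call:
jog_arm --deltas '[{"tx": -0.4,"ty": -0.2,"az": 0.05},{"tx": -0.8,"ty": -0.45,"az": 0.1},{"tx": -1,"ty": -0.57,"az": 0.139},{"tx": -1,"ty": -0.57,"az": 0.139}]' --fingers 0 --squeeze 20

```text
validation failed for argument at $.de...
```

Call:
jog_arm --deltas '[{"tx": -0.5,"ty": -0.05},{"tx": -1,"ty": -0.09}]'

```text
validation failed for argument at $.de...
```

Call:
jog_arm --deltas '[{"tx": -0.5,"ty": -0.05},{"tx": -1,"ty": -0.09}]'

```text
validation failed for argument at $.de...
```

Call:
jog_arm --deltas '[{"tx": -0.5,"ty": -0.05},{"tx": -1,"ty": -0.09},{"tx": -1,"ty": -0.09}]'

```text
validation failed for argument at $.de...
```

Validation presumably wants all six fields; I'll try that.

Call:
jog_arm --deltas '[{"tx": -0.4,"ty": -0.2,"tz": 0,"ax": 0,"ay": 0,"az": 0.05},{"tx": -0.8,"ty": -0.45,"tz": 0,"ax": 0,"ay": 0,"az": 0.1},{"tx": -1,"ty": -0.57,"tz": 0,"ax": 0,"ay": 0,"az": 0.139},{"tx": -1,"ty": -0.57,"tz": 0,"ax": 0,"ay": 0,"az": 0.139}]' --fingers 0 --squeeze 20

```text
time_s: 0.65
eef_pos: [277.6, 456.4, 230.4]
tcp_rot: [-179.9, 0.0, 132.3]
force: [-0.1, 1.0, 0.1]
grip_width: 0.146
```

Call:
jog_arm --deltas '[{"tx": -0.5,"ty": -0.05,"tz": 0,"ax": 0,"ay": 0,"az": 0},{"tx": -1,"ty": -0.09,"tz": 0,"ax": 0,"ay": 0,"az": 0}]'

```text
time_s: 0.9
eef_pos: [326.1, 392.8, 230.4]
tcp_rot: [-179.9, 0.0, 132.6]
force: [0.2, -0.7, 0.9]
grip_width: -0.001
```

Call:
jog_arm --deltas '[{"tx": -0.5,"ty": -0.05,"tz": 0,"ax": 0,"ay": 0,"az": 0},{"tx": -1,"ty": -0.09,"tz": 0,"ax": 0,"ay": 0,"az": 0}]'

```text
time_s: 1.15
eef_pos: [375.2, 329.1, 230.4]
tcp_rot: [-179.9, -0.0, 132.8]
force: [0.7, -0.2, -0.1]
grip_width: 0.003
```

Call:
jog_arm --deltas '[{"tx": -0.5,"ty": -0.05,"tz": 0,"ax": 0,"ay": 0,"az": 0},{"tx": -1,"ty": -0.09,"tz": 0,"ax": 0,"ay": 0,"az": 0},{"tx": -1,"ty": -0.09,"tz": 0,"ax": 0,"ay": 0,"az": 0}]'

```text
time_s: 1.52
eef_pos: [425.7, 264.8, 230.3]
tcp_rot: [-179.9, -0.0, 132.8]
force: [-0.3, 0.0, -0.2]
grip_width: -0.001
```

```bash
cat > snap.py <<'E'
import sys,pickle
from h import *
from plant import *
def snap(cam,name):
    o=get_obs();c=read_camera(cam);cv2.imwrite(f"pics/{name}.png",c["color"])
    pickle.dump((o,c),open(f"/tmp/{name}.pkl","wb"));return o,c
if __name__=="__main__":
    o,c=snap(sys.argv[1],sys.argv[2]);print(o['time_s'],o['eef_pos'].round(1),o['tcp_rot'].round(2),o['force'].round(1),o['joint_positions'].round(1))
E
python3 snap.py wrist w1; python3 snap.py scene s1
```

```text
1.525 [425.7 264.8 230.3] [-1.7993e+02 -1.0000e-02  1.3275e+02] [-0.3  0.  -0.2] [ 27.1  11.8  94.8  -0.   73.5 -15.7]
1.575 [424.7 265.7 230.2] [-1.7991e+02 -7.0000e-02  1.3279e+02] [ 0.1 -0.2  0.1] [ 27.2  11.8  94.8   0.   73.5 -15.6]
```

View pics/w1.png

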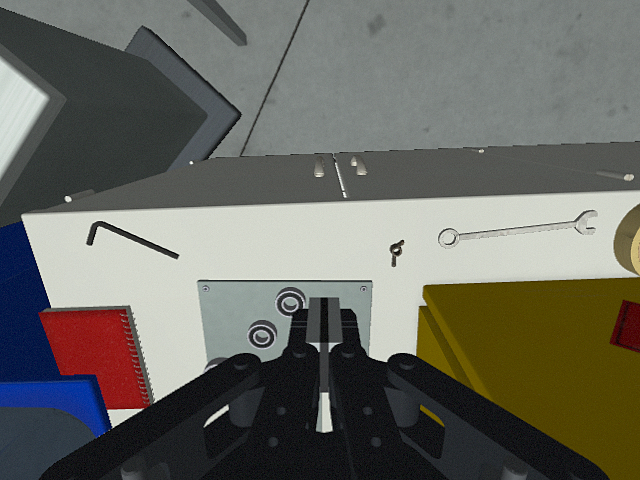

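View pics/s1.png

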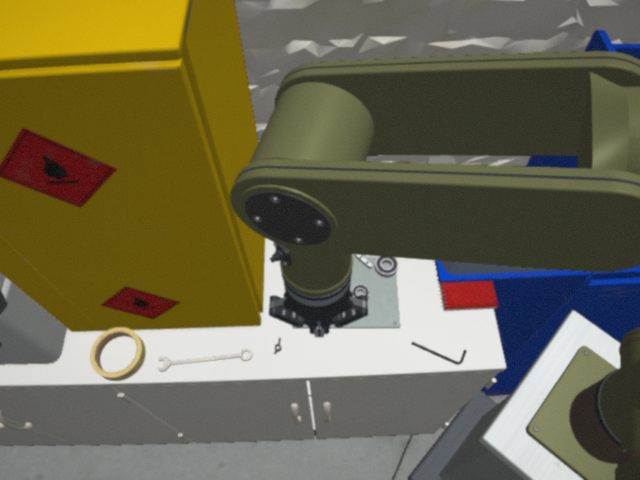

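```bash
python3 - <<'E'
from h import *
import pickle
o,c=pickle.load(open('/tmp/s1.pkl','rb'))
def cloud(c,o=None):
    K=c['K'];d=c['depth'];v,u=np.mgrid[0:480,0:640]
    p=cv2.undistortPoints(np.stack([u,v],-1).reshape(-1,1,2).astype(float),np.array(K),np.array([c['k1'],0,0,0,0.])).reshape(-1,2)
    Rm,t=pose(c,o);return (t+(np.c_[p,np.ones(len(p))]*d.reshape(-1,1))@Rm.T).reshape(480,640,3)
P=cloud(c)
for u,v in [(285,215),(330,225),(245,195),(340,235),(400,250),(450,258),(500,262),(560,262),(320,110),(300,95),(350,75),(400,75),(316,265),(345,265),(290,260),(365,300),(275,310),(280,253)]:
    print(u,v,P[v,u].round())
# lowest edge of forearm side
for u in (360,400,450,500,550,600):
    col=P[180:300,u]; m=(col[:,2]>250); i=np.where(m)[0].max(); print('low edge',u,180+i,col[i].round())
E
```

```text
285 215 [400. 320. 609.]
330 225 [372. 305. 607.]
245 195 [424. 333. 622.]
340 235 [367. 300. 595.]
400 250 [328. 281. 594.]
450 258 [298. 265. 598.]
500 262 [270. 251. 608.]
560 262 [241. 236. 624.]
320 110 [427. 256. 643.]
300 95 [449. 252. 640.]
350 75 [429. 222. 651.]
400 75 [397. 206. 660.]
316 265 [401. 292. 494.]
345 265 [391. 262. 466.]
290 260 [422. 304. 493.]
365 300 [386. 224. 325.]
275 310 [459. 308. 323.]
280 253 [430. 308. 502.]
low edge 360 299 [391. 227. 325.]
low edge 400 257 [328. 280. 583.]
low edge 450 261 [297. 265. 595.]
low edge 500 277 [250. 441. 896.]
low edge 550 268 [243. 238. 615.]
low edge 600 271 [219. 224. 624.]
```

Call:
jog_arm --deltas '[{"tx": -0.5,"ty": -0.2,"tz": 0,"ax": 0,"ay": 0,"az": 0},{"tx": -1,"ty": -0.3,"tz": 0,"ax": 0,"ay": 0,"az": 0}]'

```text
time_s: 1.88
eef_pos: [459.9, 192.4, 230.0]
tcp_rot: [-179.9, -0.1, 133.1]
force: [0.4, -0.3, -0.5]
grip_width: 0.001
```

Call:
jog_arm --deltas '[{"tx": -0.5,"ty": -0.2,"tz": 0,"ax": 0,"ay": 0,"az": 0},{"tx": -1,"ty": -0.3,"tz": 0,"ax": 0,"ay": 0,"az": 0},{"tx": -1,"ty": -0.3,"tz": 0,"ax": 0,"ay": 0,"az": 0},{"tx": -1,"ty": -0.3,"tz": 0,"ax": 0,"ay": 0,"az": 0}]'

```text
time_s: 2.38
eef_pos: [496.4, 119.0, 229.7]
tcp_rot: [-179.9, -0.2, 133.2]
force: [0.1, -0.6, 0.2]
grip_width: 0.001
```

```bash
python3 snap.py wrist w2; python3 snap.py scene s2
```

```text
2.375 [496.4 119.  229.7] [-179.89   -0.22  133.19] [ 0.1 -0.6  0.2] [  8.6  12.6  93.8   0.1  73.8 -34.6]
2.425 [496.2 119.1 229.7] [-179.89   -0.21  133.22] [ 0.2  0.4 -1.2] [  8.7  12.6  93.8   0.1  73.8 -34.6]
```

View pics/w2.png

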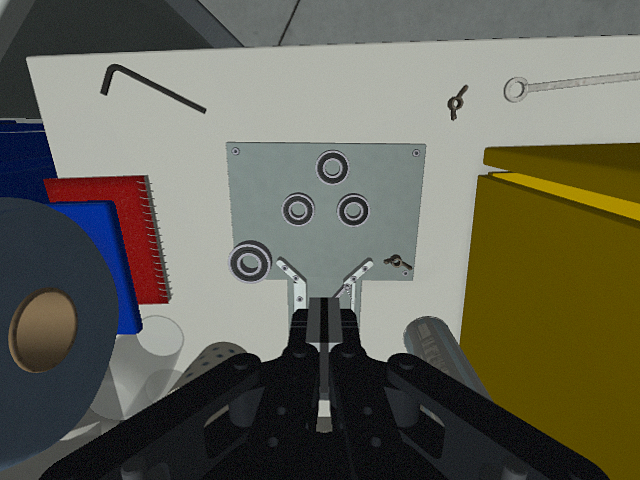

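View pics/s2.png

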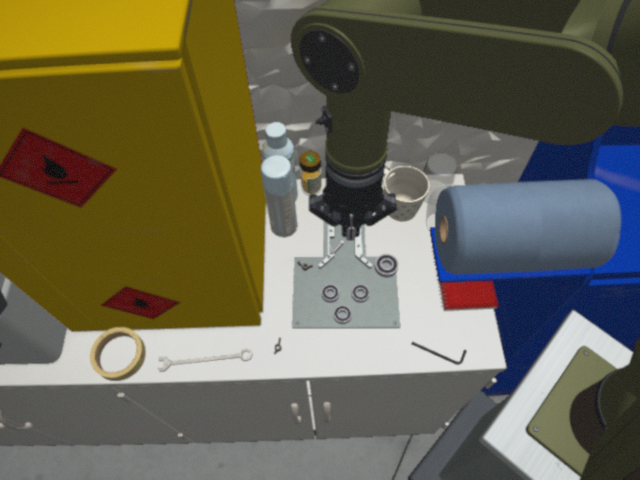

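```bash
python3 - <<'E'
from h import *
import pickle
o,c=pickle.load(open('/tmp/w2.pkl','rb'))
im=c['color'][130:330,215:435];cv2.imwrite('pics/w2z.png',cv2.resize(im,None,fx=3,fy=3,interpolation=cv2.INTER_CUBIC))
pts=[(228,143),(425,145),(412,280),(235,281)]
print(cast(c,pts,6,o).round(1))
print(cast(c,[(332,167),(298,210),(352,210)],17,o).round(1))
hsv=cv2.cvtColor(c['color'],cv2.COLOR_BGR2HSV)
for u,v in[(260,180),(330,250),(200,200),(260,240)]: print(c['color'][v,u],hsv[v,u])
E
```

```text
[[379.3 100.    6. ]
 [526.  235.4   6. ]
 [627.8 125.6   6. ]
 [480.4 -15.3   6. ]]
[[471.6 155.6  17. ]
 [476.2  99.4  17. ]
 [517.2 138.1  17. ]]
[131 137 124] [ 76  24 137]
[132 135 123] [ 83  23 135]
[173 182 178] [ 43  13 182]
[135 140 128] [ 78  22 140]
```

View pics/w2z.png

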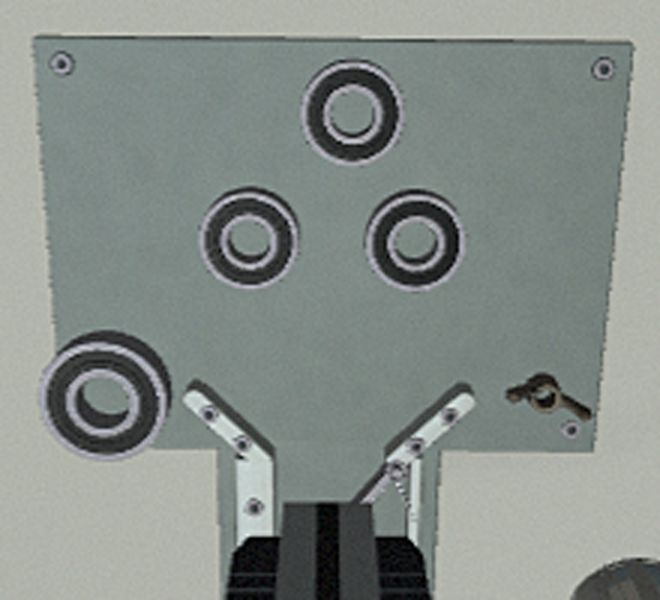

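```bash
cat > meas.py <<'E'
from h import *
from scipy.optimize import least_squares
def bearings(c,o,z=17,dmm=35,roi=(215,130,435,330),tol=0.18):
    im=cv2.cvtColor(c['color'],cv2.COLOR_BGR2GRAY)
    x0,y0,x1,y1=roi;s=4
    b=cv2.resize(im[y0:y1,x0:x1],None,fx=s,fy=s,interpolation=cv2.INTER_CUBIC)
    m=(b<80).astype(np.uint8)*255   # dark seal annulus
    cs,_=cv2.findContours(m,cv2.RETR_EXTERNAL,cv2.CHAIN_APPROX_NONE)
    out=[]
    for k in cs:
        if len(k)<60: continue
        q=(k.reshape(-1,2)+0.5)/s-0.5+[x0,y0]
        w=cast(c,q,z,o)[:,:2]
        # algebraic circle
        A=np.c_[2*w,np.ones(len(w))];sol=np.linalg.lstsq(A,(w**2).sum(1),rcond=None)[0]
        r=np.sqrt(sol[2]+sol[:2]@sol[:2]);res=np.sqrt((w-sol[:2])**2@[1,1])-r
        out.append((sol[:2].round(1),r.round(1),res.std().round(2),cv2.minEnclosingCircle(k)[0]))
    return out
def fitmag(c,o,uv,loc):
    loc=np.array(loc,float)
    W=np.array([cast(c,[p],l[2],o)[0,:2] for p,l in zip(uv,loc)])
    def f(p):
        ca,sa=np.cos(p[2]),np.sin(p[2]);q=loc[:,:2]@np.array([[ca,sa],[-sa,ca]])+p[:2]
        return (q-W).ravel()
    r=least_squares(f,[552,52,-.83],loss='soft_l1');return r.x,r.fun.reshape(-1,2)
E
python3 - <<'E'
from meas import *
import pickle
o,c=pickle.load(open('/tmp/w2.pkl','rb'))
for b in bearings(c,o): print(b)
Z=lambda a,b:(a/3+215-.33,b/3+130-.33)
uv=[Z(34,38),Z(633,43),Z(594,451),Z(272,447),Z(387,452)]
loc=[(-150,-102,6),(-150,102,6),(0,102,6),(0,-20.5,18),(0,20.5,18)]
p,res=fitmag(c,o,uv,loc);print(p[:2],np.degrees(p[2]));print(res.round(1))
E
```

```text
(array([673.4,  96.8]), np.float64(11.9), np.float64(4.57), (824.5, 774.5))
(array([582.7,  27.1]), np.float64(31.3), np.float64(7.55), (438.0, 743.6950073242188))
(array([604.4, 135.3]), np.float64(4.9), np.float64(1.86), (767.5, 541.0))
(array([581.8,  93.7]), np.float64(19.0), np.float64(3.39), (570.0, 561.0))
(array([515.6,  33.2]), np.float64(18.3), np.float64(3.75), (308.0, 561.5))
(array([588.9, 128.9]), np.float64(6.7), np.float64(2.5), (711.0, 524.0))
(array([477.3,  17.1]), np.float64(20.1), np.float64(0.2), (136.99664306640625, 535.5562744140625))
(array([476. ,  22.7]), np.float64(21.3), np.float64(1.7), (152.0, 505.5))
(array([518.8, 138.4]), np.float64(14.9), np.float64(0.14), (554.6376342773438, 323.42431640625))
(array([476.1,  99. ]), np.float64(14.8), np.float64(0.23), (331.93243408203125, 321.05328369140625))
(array([516.8, 139.5]), np.float64(16.2), np.float64(0.62), (544.5, 284.0))
(array([475. , 101.1]), np.float64(16.2), np.float64(0.62), (340.5, 283.5))
(array([472.3, 155.2]), np.float64(14.9), np.float64(0.16), (470.5, 152.0))
(array([486.7, 207.6]), np.float64(5.6), np.float64(0.85), (660.0, 54.5))
(array([466.4, 183.8]), np.float64(6.8), np.float64(3.23), (533.5, 54.0))
(array([411.1, 142.4]), np.float64(8.7), np.float64(0.71), (253.5, 50.5))
(array([398.3, 118.8]), np.float64(4.4), np.float64(2.12), (150.0, 50.0))
[552.10437316  58.07193129] -47.48519894679209
[[-1.9  0.6]
 [ 0.2  1.1]
 [-1.1  0.9]
 [ 2.8 -2.9]
 [ 0.6 -3. ]]
```

```bash
python3 - <<'E'
from meas import *
import pickle
o,c=pickle.load(open('/tmp/w2.pkl','rb'))
Z=lambda a,b:(a/3+215-.33,b/3+130-.33)
uv=[Z(34,38),Z(633,43),Z(594,451),Z(272,447),Z(387,452)]
loc=[(-150,-102,6),(-150,102,6),(0,102,6),(0,-20.5,6),(0,20.5,6)]
p,res=fitmag(c,o,uv,loc);print(p[:2],np.degrees(p[2]));print(res.round(1))
B=np.array([(518.8,138.4),(476.1,99.0),(472.3,155.2),(477.3,17.1),o['eef_pos'][:2]])
Rz=lambda a:np.array([[np.cos(a),-np.sin(a)],[np.sin(a),np.cos(a)]])
print((B-p[:2])@Rz(p[2]))
# project predicted magazine features for check
L=np.array([(-150,-102,6),(-150,102,6),(0,102,6),(0,-102,6),(0,-20.5,18),(0,20.5,18),(0,-20.5,6),(0,20.5,6),(-26,46.5,18),(-26,-46.5,18),(4,25.5,17),(32,3,17),(30,-43,6),(30,43,6)],float)
W=np.c_[L[:,:2]@Rz(p[2]).T+p[:2],L[:,2]]
im=cv2.resize(c['color'][130:330,215:435],None,fx=3,fy=3,interpolation=cv2.INTER_CUBIC)
for q in proj(c,W,o): cv2.drawMarker(im,tuple(int(v) for v in ((q-[215,130])*3+1)),(0,0,255),0,12,1)
cv2.imwrite('pics/w2m.png',im)
s,cs=pickle.load(open('/tmp/s2.pkl','rb'))
im=cs['color'].copy()
L=np.r_[L,[(150,-20.5,18),(150,20.5,18),(150,0,6)]]
W=np.c_[L[:,:2]@Rz(p[2]).T+p[:2],L[:,2]]
im=cv2.resize(im[160:340,260:420],None,fx=4,fy=4,interpolation=cv2.INTER_CUBIC)[:600]
for q in proj(cs,W): cv2.drawMarker(im,tuple(int(v) for v in ((q-[260,160])*4+1)),(0,0,255),0,12,1)
cv2.imwrite('pics/s2m.png',im)
E
```

```text
[553.41742364  57.19423981] -47.35891643036681
[[-0.6 -0.7]
 [ 1.1  0.1]
 [ 0.1  0.1]
 [ 0.9  0.7]
 [-2.5 -0.3]]
[[ -83.18586271   29.54409845]
 [ -83.12790182  -28.55621688]
 [-127.04340455    6.71854208]
 [ -22.06843167  -83.15283862]
 [ -84.09508968   -0.13513616]]
```

View pics/w2m.png

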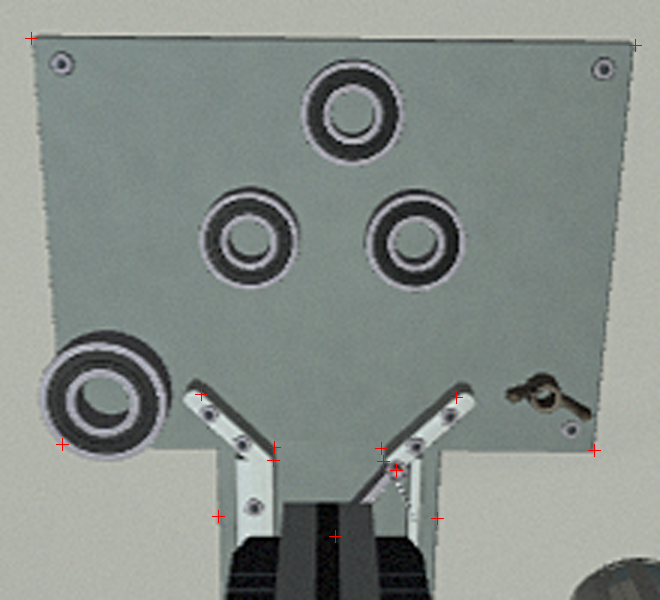

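View pics/s2m.png

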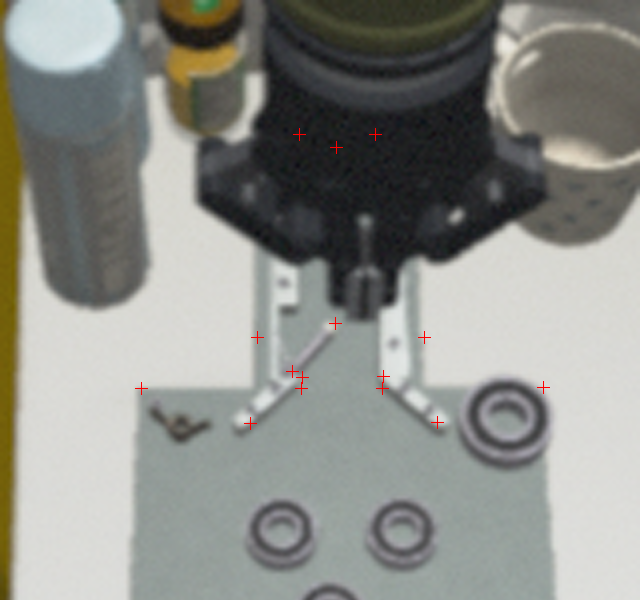

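```bash
cat > go.py <<'E'
import sys
from h import *
from plant import *
M=np.array([553.4,57.2]);Y=-47.36
Rm=R.from_euler('z',Y,degrees=True).as_matrix()
def tomag(p): return Rm.T@(np.array(p)-[M[0],M[1],0])
def deltas(o,wps):
    A=R.from_euler('xyz',o['tcp_rot'],degrees=True);out=[]
    for x,y,z,f in wps:
        P=Rm@np.array([x,y,z])+[M[0],M[1],0]
        d=A.inv().apply(P-o['eef_pos'])/80
        T=R.from_euler('xyz',[180,0,180+Y+f],degrees=True)
        rv=np.degrees((A.inv()*T).as_rotvec())/180
        out.append(np.r_[d,rv])
    return np.array(out)
if __name__=="__main__":
    o=get_obs();print('t',o['time_s'],'mag',tomag(o['eef_pos']).round(1),'phi',round((o['tcp_rot'][2]-180-Y+180)%360-180,2),o['tcp_rot'].round(2),'F',o['force'].round(1))
    for a in sys.argv[1:]: print(a,deltas(o,[[float(v) for v in a.split(',')]])[0].round(3).tolist())
E
python3 go.py -- -115.3,-41,150,20.9 2>/dev/null || python3 go.py " -115.3,-41,150,20.9"
```

```text
t 2.475 mag [-8.430e+01 -1.000e-01  2.298e+02] phi 0.6 [-179.89   -0.2   133.24] F [ 0.5  0.5 -0.4]
t 2.475 mag [-8.430e+01 -1.000e-01  2.298e+02] phi 0.6 [-179.89   -0.2   133.24] F [ 0.5  0.5 -0.4]
 -115.3,-41,150,20.9 [0.39, -0.505, 0.999, -0.0, -0.001, -0.113]
```

Call:
jog_arm --deltas '[{"tx": 0.15,"ty": -0.2,"tz": 0.4,"ax": 0,"ay": 0,"az": -0.05},{"tx": 0.39,"ty": -0.505,"tz": 0.95,"ax": 0,"ay": -0.001,"az": -0.1},{"tx": 0.39,"ty": -0.505,"tz": 1,"ax": 0,"ay": -0.001,"az": -0.113},{"tx": 0.39,"ty": -0.505,"tz": 1,"ax": 0,"ay": -0.001,"az": -0.113}]'

```text
time_s: 2.98
eef_pos: [443.9, 115.2, 149.5]
tcp_rot: [-179.9, -0.1, 153.7]
force: [-0.2, 0.1, -0.8]
grip_width: -0.001
```

```bash
python3 go.py " -115.3,-41,72,20.9"
```

```text
t 2.975 mag [-116.8  -41.2  149.5] phi 21.02 [-1.7991e+02 -1.1000e-01  1.5366e+02] F [-0.2  0.1 -0.8]
 -115.3,-41,72,20.9 [-0.021, -0.003, 0.969, -0.001, -0.001, 0.001]
```

Call:
jog_arm --deltas '[{"tx": -0.02,"ty": -0.003,"tz": 0.5,"ax": 0,"ay": 0,"az": 0},{"tx": -0.02,"ty": -0.003,"tz": 0.97,"ax": 0,"ay": 0,"az": 0},{"tx": -0.02,"ty": -0.003,"tz": 0.97,"ax": 0,"ay": 0,"az": 0}]'

```text
time_s: 3.35
eef_pos: [444.1, 114.7, 70.8]
tcp_rot: [-179.8, -0.3, 153.7]
force: [-0.3, -0.0, 0.6]
grip_width: 0.001
```

```bash
python3 go.py " -115.3,-41,9.5,20.9"; python3 snap.py wrist w3;python3 snap.py scene s3
```

```text
t 3.35 mag [-116.3  -41.5   70.8] phi 21.03 [-179.79   -0.29  153.67] F [-0.3 -0.   0.6]
 -115.3,-41,9.5,20.9 [-0.017, 0.004, 0.766, -0.001, -0.002, 0.001]
3.35 [444.1 114.7  70.8] [-179.79   -0.29  153.67] [-0.3 -0.   0.6] [  9.2  19.9 111.7  -0.   48.8 -54.5]
3.4 [445.4 114.8  72.1] [-1.7989e+02 -1.5000e-01  1.5367e+02] [ 0.4  0.2 -0.6] [  9.2  19.8 111.6  -0.   48.8 -54.5]
```

View pics/w3.png

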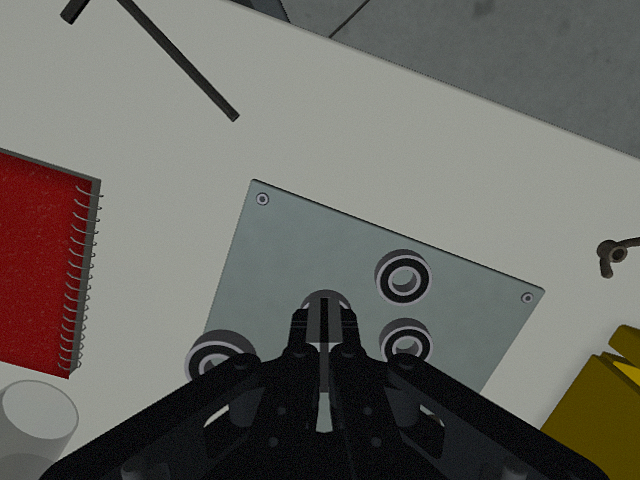

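View pics/s3.png

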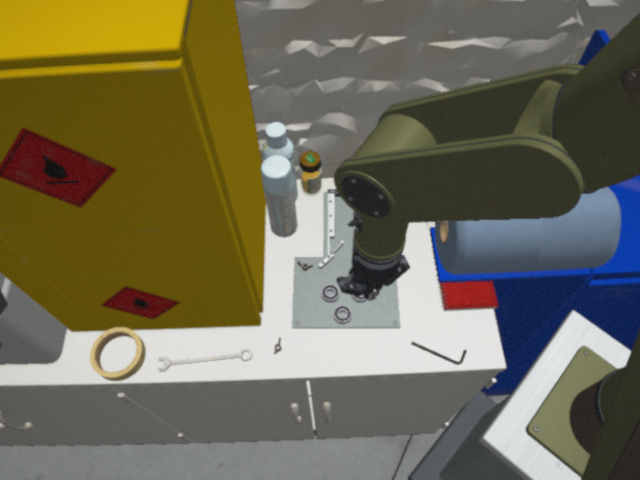

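```bash
python3 - <<'E'
from h import *
import pickle
o,c=pickle.load(open('/tmp/s3.pkl','rb'))
from plant import *
K=c['K'];d=c['depth'];v,u=np.mgrid[0:480,0:640]
p=cv2.undistortPoints(np.stack([u,v],-1).reshape(-1,1,2).astype(float),np.array(K),np.array([c['k1'],0,0,0,0.])).reshape(-1,2)
Rm,t=pose(c);P=(t+(np.c_[p,np.ones(len(p))]*d.reshape(-1,1))@Rm.T).reshape(480,640,3)
for u,v in [(365,195),(385,212),(420,218),(450,219),(480,217),(510,215),(550,213),(575,200),(350,220),(480,240),(520,250)]: print(u,v,P[v,u].round())
E
```

```text
365 195 [438. 175. 449.]
385 212 [411. 171. 437.]
420 218 [373. 162. 454.]
450 219 [344. 157. 477.]
480 217 [318. 154. 503.]
510 215 [295. 150. 526.]
550 213 [268. 145. 551.]
575 200 [258. 143. 578.]
350 220 [605. -16.   6.]
480 240 [338.  11. 261.]
520 250 [285. -26. 245.]
```

Call:
jog_arm --deltas '[{"tx": 0,"ty": 0,"tz": 0.3,"ax": 0,"ay": 0,"az": 0},{"tx": 0,"ty": 0,"tz": 0.6,"ax": 0,"ay": 0,"az": 0},{"tx": 0,"ty": 0,"tz": 0.74,"ax": 0,"ay": 0,"az": 0},{"tx": 0,"ty": 0,"tz": 0.77,"ax": 0,"ay": 0,"az": 0}]'

```text
time_s: 3.95
eef_pos: [447.2, 115.0, 11.9]
tcp_rot: [180.0, 0.0, 153.7]
force: [0.1, 0.3, -0.2]
grip_width: -0.002
```

```bash
python3 go.py " -60,-20.1,9.5,20.9" " -34.6,-10.2,9.5,20.9"; python3 snap.py wrist w4;python3 snap.py scene s4
```

```text
t 3.95 mag [-114.5  -39.    11.9] phi 21.03 [1.7999e+02 2.0000e-02 1.5367e+02] F [ 0.1  0.3 -0.2]
 -60,-20.1,9.5,20.9 [-0.72, -0.024, 0.03, 0.0, 0.0, 0.001]
 -34.6,-10.2,9.5,20.9 [-1.061, -0.023, 0.03, 0.0, 0.0, 0.001]
3.95 [447.2 115.   11.9] [1.7999e+02 2.0000e-02 1.5367e+02] [ 0.1  0.3 -0.2] [  9.2  25.7 115.   -0.   39.3 -54.5]
4.0 [447.1 115.   11.8] [1.7999e+02 2.0000e-02 1.5367e+02] [-0.8  0.3 -0.9] [  9.2  25.7 115.   -0.   39.2 -54.5]
```

View pics/w4.png

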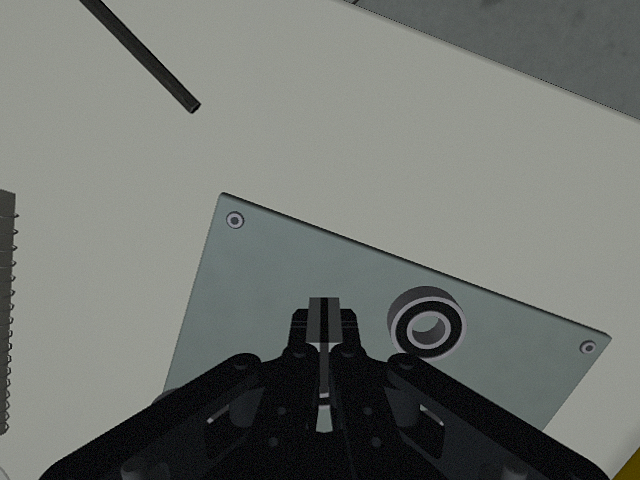

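Call:
jog_arm --deltas '[{"tx": -0.07,"ty": -0.01,"tz": 0.03,"ax": 0,"ay": 0,"az": 0},{"tx": -0.16,"ty": -0.02,"tz": 0.03,"ax": 0,"ay": 0,"az": 0},{"tx": -0.25,"ty": -0.02,"tz": 0.03,"ax": 0,"ay": 0,"az": 0},{"tx": -0.34,"ty": -0.02,"tz": 0.03,"ax": 0,"ay": 0,"az": 0},{"tx": -0.43,"ty": -0.02,"tz": 0.03,"ax": 0,"ay": 0,"az": 0},{"tx": -0.52,"ty": -0.02,"tz": 0.03,"ax": 0,"ay": 0,"az": 0},{"tx": -0.6,"ty": -0.02,"tz": 0.03,"ax": 0,"ay": 0,"az": 0},{"tx": -0.65,"ty": -0.02,"tz": 0.03,"ax": 0,"ay": 0,"az": 0}]'

```text
time_s: 5.05
eef_pos: [493.6, 90.3, 9.6]
tcp_rot: [180.0, 0.0, 153.7]
force: [-0.9, 0.7, 0.4]
grip_width: -0.002
```

```bash
python3 go.py " -34.6,-10.2,9.5,20.9"; python3 snap.py wrist w5;python3 snap.py scene s5; python3 -c "
import cv2
i=cv2.imread('pics/s5.png');cv2.imwrite('pics/s5z.png',cv2.resize(i[170:340,280:420],None,fx=3.5,fy=3.5,interpolation=2))"
```

```text
t 5.05 mag [-64.8 -21.5   9.6] phi 21.03 [1.7998e+02 5.0000e-02 1.5367e+02] F [-0.9  0.7  0.4]
 -34.6,-10.2,9.5,20.9 [-0.404, -0.003, 0.002, 0.0, 0.0, 0.001]
5.05 [493.6  90.3   9.6] [1.7998e+02 5.0000e-02 1.5367e+02] [-0.9  0.7  0.4] [  5.5  27.9 110.2  -0.   41.9 -58.1]
5.1 [494.2  90.2   9.7] [1.7996e+02 9.0000e-02 1.5366e+02] [-0.5  0.2  0.2] [  5.5  27.9 110.1  -0.   41.9 -58.1]
```

View pics/w5.png

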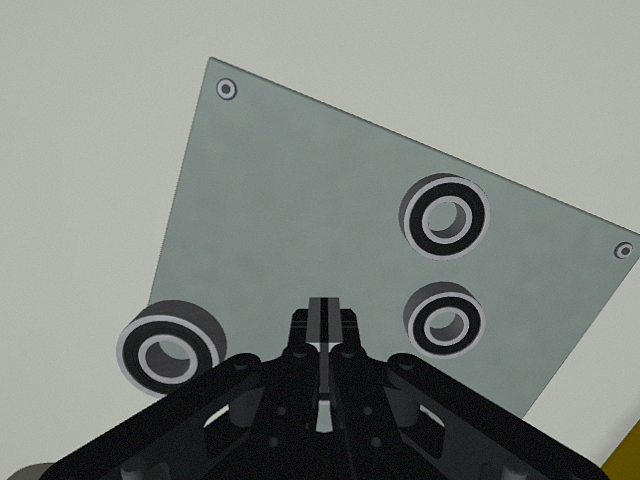

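View pics/s5z.png

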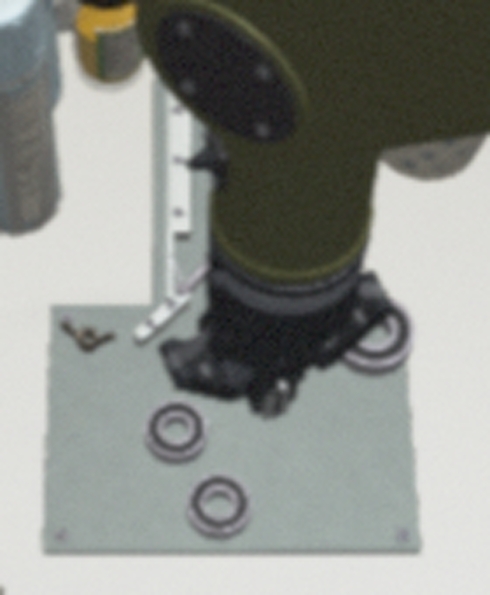

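Call:
jog_arm --deltas '[{"tx": -0.08,"ty": 0,"tz": 0,"ax": 0,"ay": 0,"az": 0},{"tx": -0.17,"ty": 0,"tz": 0,"ax": 0,"ay": 0,"az": 0},{"tx": -0.26,"ty": 0,"tz": 0,"ax": 0,"ay": 0,"az": 0},{"tx": -0.34,"ty": 0,"tz": 0,"ax": 0,"ay": 0,"az": 0},{"tx": -0.4,"ty": 0,"tz": 0,"ax": 0,"ay": 0,"az": 0},{"tx": -0.4,"ty": 0,"tz": 0,"ax": 0,"ay": 0,"az": 0}]'

```text
time_s: 5.9
eef_pos: [523.1, 75.9, 9.7]
tcp_rot: [180.0, 0.1, 153.6]
force: [0.8, -0.4, 1.0]
grip_width: -0.002
```

```bash
python3 go.py " -41,-6,9.5,10" " -41,0,9.5,0"; python3 snap.py wrist w6
```

```text
t 5.9 mag [-34.3  -9.6   9.7] phi 21.0 [1.7995e+02 1.1000e-01 1.5364e+02] F [ 0.8 -0.4  1. ]
 -41,-6,9.5,10 [0.062, 0.072, 0.003, 0.0, 0.001, 0.061]
 -41,0,9.5,0 [0.036, 0.142, 0.003, 0.0, 0.001, 0.117]
5.9 [523.1  75.9   9.7] [1.7995e+02 1.1000e-01 1.5364e+02] [ 0.8 -0.4  1. ] [  3.7  29.2 106.8  -0.   43.9 -59.9]
```

View pics/w6.png

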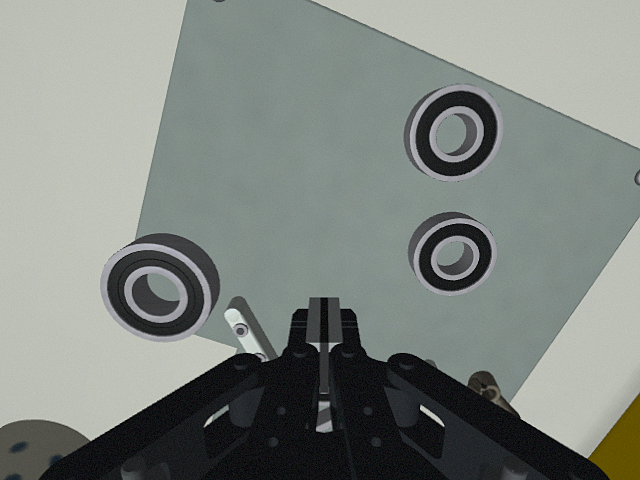

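Call:
jog_arm --deltas '[{"tx": 0.08,"ty": 0.03,"tz": 0,"ax": 0,"ay": 0,"az": 0.02},{"tx": 0.062,"ty": 0.09,"tz": 0,"ax": 0,"ay": 0,"az": 0.065},{"tx": 0.036,"ty": 0.142,"tz": 0,"ax": 0,"ay": 0.001,"az": 0.117},{"tx": 0.036,"ty": 0.142,"tz": 0,"ax": 0,"ay": 0.001,"az": 0.117}]'

```text
time_s: 6.45
eef_pos: [525.4, 87.7, 9.8]
tcp_rot: [179.9, -0.1, 132.7]
force: [-0.9, 0.3, -0.3]
grip_width: 0.003
```

```bash
python3 go.py "-20,0,9.5,0" " 0,0,9.5,0" " 30,0,9.5,0"; python3 snap.py wrist w7
```

```text
t 6.45 mag [-41.4   0.    9.8] phi 0.07 [ 1.7995e+02 -1.0000e-01  1.3271e+02] F [-0.9  0.3 -0.3]
-20,0,9.5,0 [-0.268, -0.001, 0.003, 0.0, -0.001, 0.0]
 0,0,9.5,0 [-0.518, -0.001, 0.002, 0.0, -0.001, 0.0]
 30,0,9.5,0 [-0.893, -0.001, 0.002, 0.0, -0.001, 0.0]
6.45 [525.4  87.7   9.8] [ 1.7995e+02 -1.0000e-01  1.3271e+02] [-0.9  0.3 -0.3] [  4.9  29.4 106.2   0.2  44.4 -38. ]
```

View pics/w7.png

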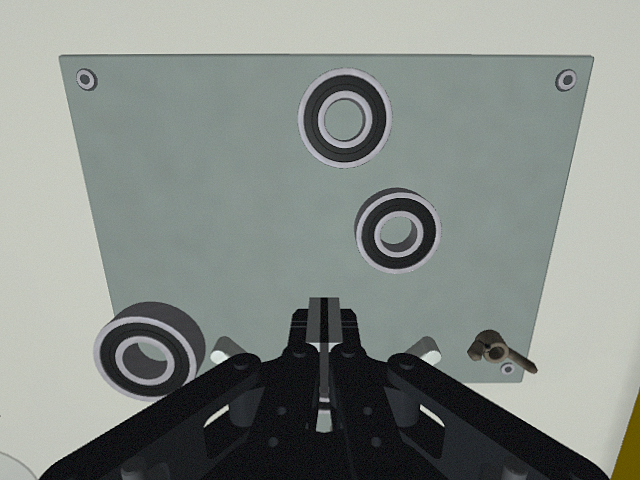

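Call:
jog_arm --deltas '[{"tx": -0.06,"ty": 0,"tz": 0,"ax": 0,"ay": -0.001,"az": 0},{"tx": -0.13,"ty": 0,"tz": 0,"ax": 0,"ay": -0.001,"az": 0},{"tx": -0.21,"ty": 0,"tz": 0,"ax": 0,"ay": -0.001,"az": 0},{"tx": -0.29,"ty": 0,"tz": 0,"ax": 0,"ay": -0.001,"az": 0},{"tx": -0.37,"ty": 0,"tz": 0,"ax": 0,"ay": -0.001,"az": 0},{"tx": -0.44,"ty": 0,"tz": 0,"ax": 0,"ay": -0.001,"az": 0},{"tx": -0.5,"ty": 0,"tz": 0,"ax": 0,"ay": -0.001,"az": 0},{"tx": -0.52,"ty": 0,"tz": 0,"ax": 0,"ay": -0.001,"az": 0}]'

```text
time_s: 7.5
eef_pos: [553.8, 56.8, 9.6]
tcp_rot: [179.9, 0.1, 132.8]
force: [-1.8, 2.6, 0.3]
grip_width: 0.002
```

```bash
python3 go.py " 36.5,0,9.5,0"; python3 snap.py wrist w8; python3 snap.py scene s8;  python3 -c "
import cv2
i=cv2.imread('pics/s8.png');cv2.imwrite('pics/s8z.png',cv2.resize(i[140:340,280:440],None,fx=3,fy=3,interpolation=2))"
```

```text
t 7.5 mag [0.5 0.  9.6] phi 0.12 [1.7995e+02 8.0000e-02 1.3276e+02] F [-1.8  2.6  0.3]
 36.5,0,9.5,0 [-0.45, -0.002, 0.001, 0.0, 0.0, 0.001]
7.5 [553.8  56.8   9.6] [1.7995e+02 8.0000e-02 1.3276e+02] [-1.8  2.6  0.3] [  1.5  30.7 103.2  -0.   46.  -41.2]
7.55 [553.9  56.8   9.6] [1.7994e+02 9.0000e-02 1.3277e+02] [-0.7  2.  -0.6] [  1.5  30.7 103.2  -0.   46.  -41.2]
```

View pics/w8.png

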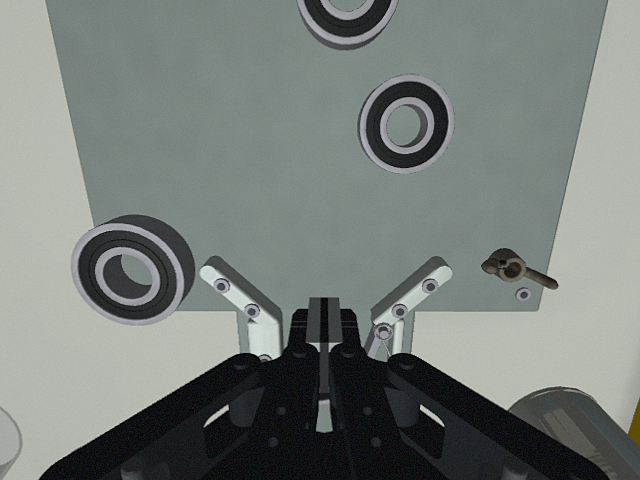

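View pics/s8z.png

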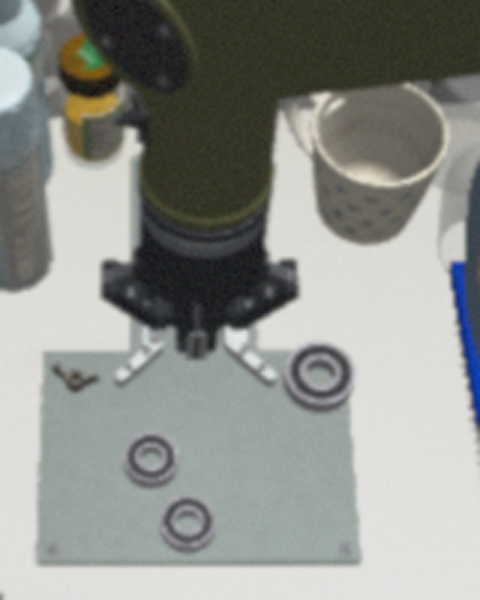

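Call:
jog_arm --deltas '[{"tx": -0.05,"ty": 0,"tz": 0,"ax": 0,"ay": 0,"az": 0},{"tx": -0.12,"ty": 0,"tz": 0,"ax": 0,"ay": 0,"az": 0},{"tx": -0.19,"ty": 0,"tz": 0,"ax": 0,"ay": 0,"az": 0},{"tx": -0.26,"ty": 0,"tz": 0,"ax": 0,"ay": 0,"az": 0},{"tx": -0.33,"ty": 0,"tz": 0,"ax": 0,"ay": 0,"az": 0},{"tx": -0.4,"ty": 0,"tz": 0,"ax": 0,"ay": 0,"az": 0},{"tx": -0.46,"ty": 0,"tz": 0,"ax": 0,"ay": 0,"az": 0},{"tx": -0.46,"ty": 0,"tz": 0,"ax": 0,"ay": 0,"az": 0}]'

```text
time_s: 8.6
eef_pos: [579.8, 29.0, 10.2]
tcp_rot: [179.9, 0.2, 132.8]
force: [-1.1, -0.4, 5.6]
grip_width: 0.0
```

```bash
python3 go.py "20,0,9.5,0" "0,0,9.5,0" "-42,0,9.5,0"; python3 snap.py scene s9;python3 snap.py wrist w9;  python3 -c "
import cv2
i=cv2.imread('pics/s9.png');cv2.imwrite('pics/s9z.png',cv2.resize(i[140:340,280:440],None,fx=3,fy=3,interpolation=2))"
```

```text
t 8.6 mag [38.6  0.3 10.2] phi 0.12 [179.91   0.19 132.76] F [-1.1 -0.4  5.6]
20,0,9.5,0 [0.232, -0.003, 0.008, 0.001, 0.001, 0.001]
0,0,9.5,0 [0.482, -0.003, 0.007, 0.001, 0.001, 0.001]
-42,0,9.5,0 [1.007, -0.002, 0.005, 0.001, 0.001, 0.001]
8.6 [579.8  29.   10.2] [179.91   0.19 132.76] [-1.1 -0.4  5.6] [-1.300e+00  3.190e+01  1.002e+02 -1.000e-01  4.780e+01 -4.400e+01]
8.65 [579.7  29.   10.2] [179.91   0.2  132.77] [-0.7 -0.9  5.1] [-1.300e+00  3.190e+01  1.002e+02 -1.000e-01  4.780e+01 -4.400e+01]
```

View pics/w9.png

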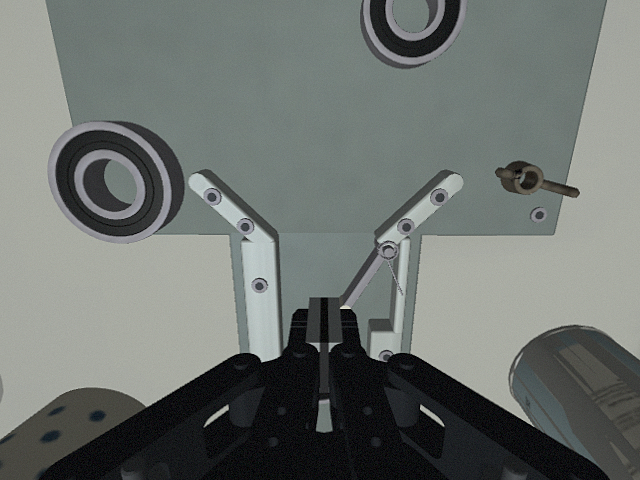

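View pics/s9z.png

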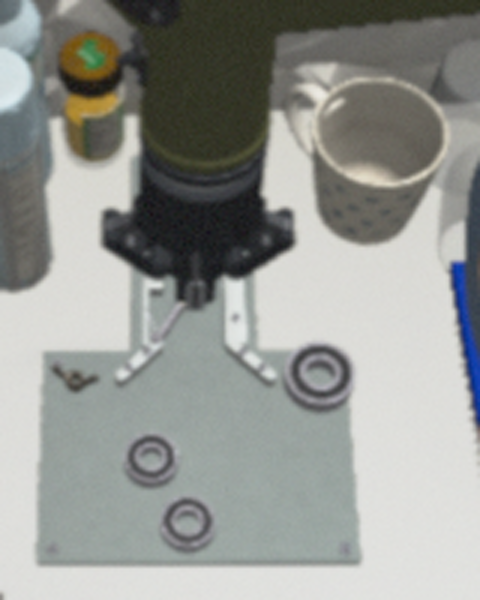

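```bash
python3 -c "
import cv2
i=cv2.imread('pics/w9.png');cv2.imwrite('pics/w9z.png',cv2.resize(i[225:425,220:420],None,fx=3,fy=3,interpolation=2))"
```

```text
(no output)
```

View pics/w9z.png

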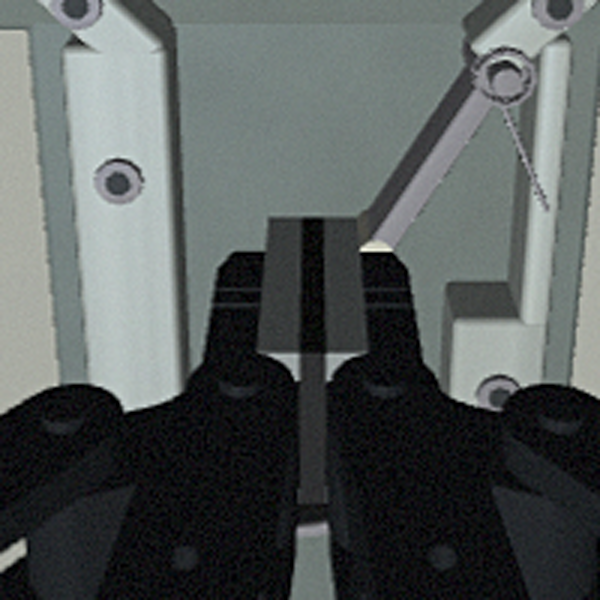

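Call:
jog_arm --deltas '[{"tx": 0.02,"ty": 0,"tz": 0,"ax": 0,"ay": 0,"az": 0},{"tx": 0.05,"ty": 0,"tz": 0,"ax": 0,"ay": 0,"az": 0},{"tx": 0.05,"ty": 0,"tz": 0,"ax": 0,"ay": 0,"az": 0}]'

```text
time_s: 9.07
eef_pos: [577.0, 31.6, 10.4]
tcp_rot: [179.9, 0.2, 132.8]
force: [-0.9, -3.4, 4.3]
grip_width: -0.0
```

```bash
python3 go.py; python3 snap.py wrist w10;  python3 -c "
import cv2
i=cv2.imread('pics/w10.png');cv2.imwrite('pics/w10z.png',cv2.resize(i[225:425,220:420],None,fx=3,fy=3,interpolation=2))"
```

```text
t 9.075 mag [34.8  0.  10.4] phi 0.16 [179.92   0.24 132.8 ] F [-0.9 -3.4  4.3]
9.075 [577.   31.6  10.4] [179.92   0.24 132.8 ] [-0.9 -3.4  4.3] [ -1.   31.7 100.5  -0.2  47.6 -43.7]
```

View pics/w10z.png

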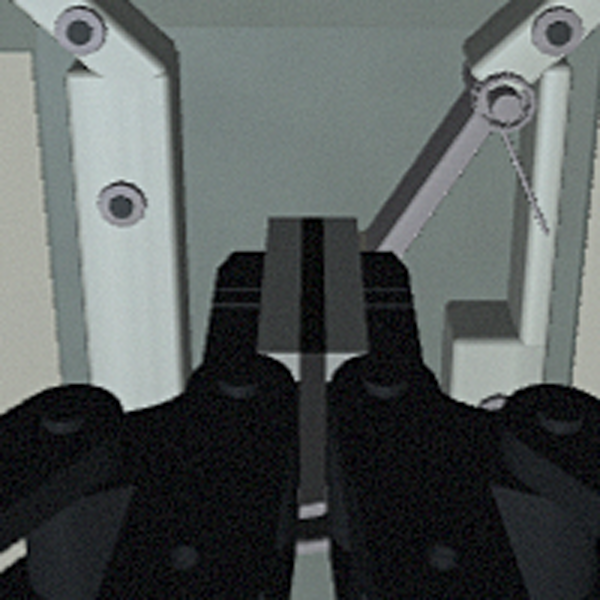

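Call:
jog_arm --deltas '[{"tx": 0,"ty": 0,"tz": -0.02,"ax": 0,"ay": 0,"az": 0},{"tx": 0,"ty": 0,"tz": -0.03,"ax": 0,"ay": 0,"az": 0}]'

```text
time_s: 9.38
eef_pos: [576.2, 32.0, 12.2]
tcp_rot: [180.0, 0.2, 132.8]
force: [-0.1, -0.7, -0.8]
grip_width: 0.001
```

```bash
python3 go.py
```

```text
t 9.375 mag [34.  -0.3 12.2] phi 0.15 [1.7997e+02 1.5000e-01 1.3279e+02] F [-0.1 -0.7 -0.8]
```

Call:
jog_arm --deltas '[{"tx": 0,"ty": 0,"tz": -0.2,"ax": 0,"ay": 0,"az": 0},{"tx": 0.0,"ty": 0,"tz": -0.6,"ax": 0,"ay": 0,"az": 0},{"tx": 0.2,"ty": 0,"tz": -1,"ax": 0,"ay": 0,"az": 0},{"tx": 0.4,"ty": 0,"tz": -1,"ax": 0,"ay": 0,"az": 0}]'

```text
time_s: 9.88
eef_pos: [556.9, 56.2, 95.6]
tcp_rot: [179.6, 0.4, 132.8]
force: [0.9, 0.2, -0.7]
grip_width: -0.002
```

```bash
python3 go.py " -60,25,115,-15" " -115.3,42.1,90,-21.4"; python3 snap.py wrist w11;python3 snap.py scene s11
```

```text
t 9.875 mag [ 3.1  1.9 95.6] phi 0.12 [179.63   0.42 132.76] F [ 0.9  0.2 -0.7]
 -60,25,115,-15 [0.786, 0.292, -0.246, 0.002, 0.002, 0.084]
 -115.3,42.1,90,-21.4 [1.479, 0.505, 0.063, 0.002, 0.002, 0.12]
9.875 [556.9  56.2  95.6] [179.63   0.42 132.76] [ 0.9  0.2 -0.7] [  1.5  23.9  98.6  -0.1  56.9 -41.2]
9.925 [553.1  57.5  93.8] [1.7985e+02 1.5000e-01 1.3280e+02] [-1.8  1.  -0.7] [  1.6  24.   98.9  -0.   56.9 -41.2]
```

View pics/w11.png

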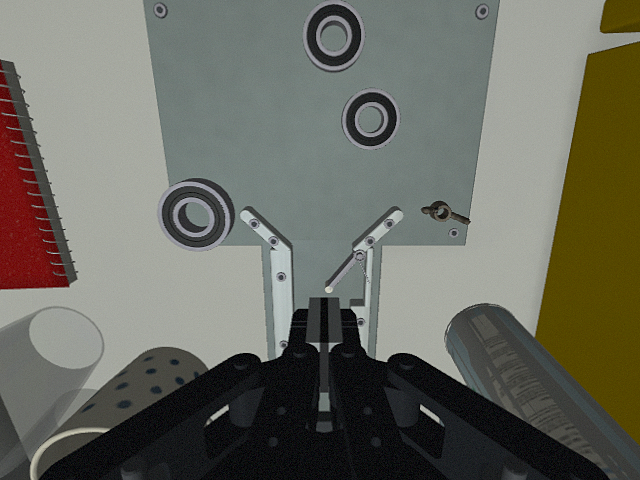

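Call:
jog_arm --deltas '[{"tx": 0.4,"ty": 0.15,"tz": -0.05,"ax": 0.001,"ay": 0.001,"az": 0.04},{"tx": 0.8,"ty": 0.3,"tz": -0.05,"ax": 0.001,"ay": 0.001,"az": 0.084},{"tx": 0.9,"ty": 0.35,"tz": -0.05,"ax": 0.001,"ay": 0.001,"az": 0.1},{"tx": 0.9,"ty": 0.35,"tz": -0.05,"ax": 0.001,"ay": 0.001,"az": 0.1}]'

```text
time_s: 10.48
eef_pos: [523.4, 129.2, 95.6]
tcp_rot: [-179.7, -0.1, 115.0]
force: [0.8, -0.2, 0.3]
grip_width: 0.001
```

```bash
python3 go.py " -115.3,42.1,60,-21.4" ; python3 snap.py wrist w12; python3 - <<'E'
from meas import *
import pickle
from go import tomag
o,c=pickle.load(open('/tmp/w12.pkl','rb'))
for b in bearings(c,o,roi=(0,0,640,330)):
    if 13<b[1]<23 and b[2]<.6: print(b[1:3],tomag([*b[0],0]).round(1),np.array(b[3])/4)
E
```

```text
t 10.475 mag [-73.3  26.7  95.6] phi -17.64 [-1.7975e+02 -8.0000e-02  1.1500e+02] F [ 0.8 -0.2  0.3]
 -115.3,42.1,60,-21.4 [0.559, 0.026, 0.446, -0.001, -0.0, 0.021]
10.475 [523.4 129.2  95.6] [-1.7975e+02 -8.0000e-02  1.1500e+02] [ 0.8 -0.2  0.3] [  9.4  22.9 100.5   0.   56.8 -15.6]
(np.float64(15.0), np.float64(0.12)) [-82.9  29.8   0. ] [325.625 239.75 ]
(np.float64(15.1), np.float64(0.12)) [-126.9    7.     0. ] [270.4536438  187.95176697]
(np.float64(16.5), np.float64(0.53)) [-127.8    8.5    0. ] [279.25  176.375]
```

View pics/w12.png

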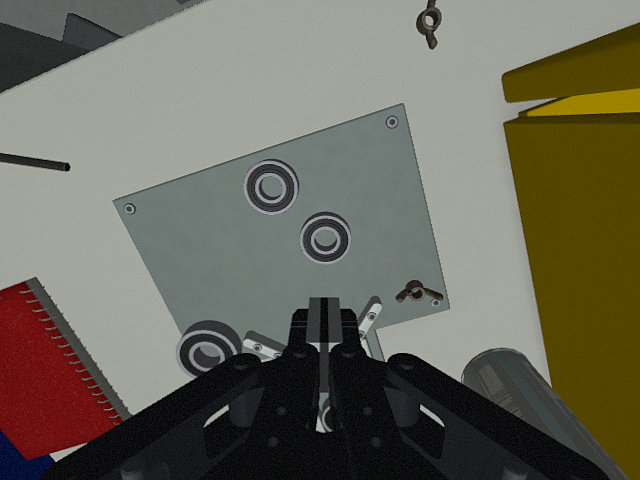

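Call:
jog_arm --deltas '[{"tx": 0.35,"ty": 0.02,"tz": 0.1,"ax": 0,"ay": 0,"az": 0.015},{"tx": 0.559,"ty": 0.026,"tz": 0.45,"ax": -0.001,"ay": 0,"az": 0.021},{"tx": 0.559,"ty": 0.026,"tz": 0.6,"ax": -0.001,"ay": 0,"az": 0.021},{"tx": 0.559,"ty": 0.026,"tz": 0.6,"ax": -0.001,"ay": 0,"az": 0.021}]'

```text
time_s: 11.02
eef_pos: [506.3, 169.0, 46.7]
tcp_rot: [-179.8, -0.0, 111.2]
force: [0.9, -0.8, 0.8]
grip_width: 0.003
```

```bash
python3 go.py " -115.3,42.1,10.5,-21.4" ; python3 snap.py wrist w13
```

```text
t 11.025 mag [-114.2   41.1   46.7] phi -21.41 [-1.7980e+02 -4.0000e-02  1.1123e+02] F [ 0.9 -0.8  0.8]
 -115.3,42.1,10.5,-21.4 [0.017, 0.008, 0.453, -0.001, -0.0, -0.0]
11.025 [506.3 169.   46.7] [-1.7980e+02 -4.0000e-02  1.1123e+02] [ 0.9 -0.8  0.8] [ 13.9  26.4 104.1   0.   49.7  -7.3]
```

View pics/w13.png

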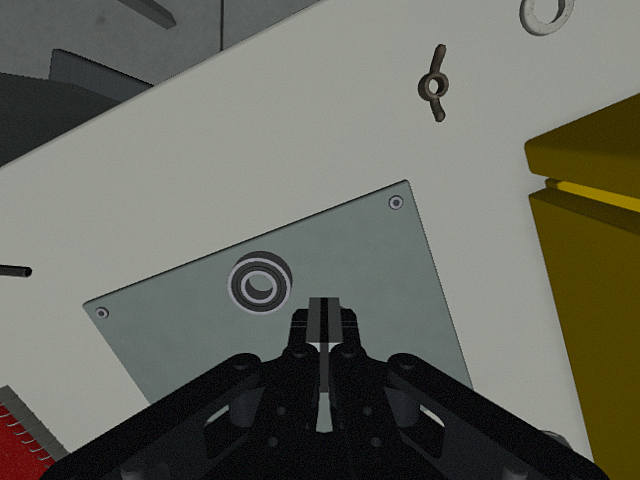

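Call:
jog_arm --deltas '[{"tx": 0.02,"ty": 0.01,"tz": 0.2,"ax": 0,"ay": 0,"az": 0},{"tx": 0.02,"ty": 0.01,"tz": 0.4,"ax": 0,"ay": 0,"az": 0},{"tx": 0.02,"ty": 0.01,"tz": 0.46,"ax": 0,"ay": 0,"az": 0},{"tx": 0.02,"ty": 0.01,"tz": 0.46,"ax": 0,"ay": 0,"az": 0}]'

```text
time_s: 11.58
eef_pos: [507.2, 170.7, 10.4]
tcp_rot: [-179.9, -0.0, 111.2]
force: [-0.8, 0.2, -0.0]
grip_width: -0.0
```

```bash
python3 go.py " -115.3,42.1,10,-21.4" " -60,20.4,10,-21.4" " -34.5,10.4,10,-21.4"
```

```text
t 11.575 mag [-114.8   42.9   10.4] phi -21.46 [-1.7987e+02 -4.0000e-02  1.1118e+02] F [-0.8  0.2 -0. ]
 -115.3,42.1,10,-21.4 [0.002, -0.011, 0.005, -0.001, -0.0, -0.0]
 -60,20.4,10,-21.4 [-0.74, -0.011, 0.004, -0.001, -0.0, -0.0]
 -34.5,10.4,10,-21.4 [-1.083, -0.011, 0.004, -0.001, -0.0, -0.0]
```

Call:
jog_arm --deltas '[{"tx": -0.07,"ty": -0.011,"tz": 0,"ax": 0,"ay": 0,"az": 0},{"tx": -0.16,"ty": -0.011,"tz": 0,"ax": 0,"ay": 0,"az": 0},{"tx": -0.25,"ty": -0.011,"tz": 0,"ax": 0,"ay": 0,"az": 0},{"tx": -0.34,"ty": -0.011,"tz": 0,"ax": 0,"ay": 0,"az": 0},{"tx": -0.43,"ty": -0.011,"tz": 0,"ax": 0,"ay": 0,"az": 0},{"tx": -0.52,"ty": -0.011,"tz": 0,"ax": 0,"ay": 0,"az": 0},{"tx": -0.61,"ty": -0.011,"tz": 0,"ax": 0,"ay": 0,"az": 0},{"tx": -0.68,"ty": -0.011,"tz": 0,"ax": 0,"ay": 0,"az": 0}]'

```text
time_s: 12.58
eef_pos: [526.2, 119.2, 10.3]
tcp_rot: [-179.9, -0.0, 111.2]
force: [0.4, 1.0, -0.8]
grip_width: 0.002
```

```bash
python3 go.py  " -34.5,10.4,10,-21.4"; python3 snap.py scene s14; python3 -c "
import cv2
i=cv2.imread('pics/s14.png');cv2.imwrite('pics/s14z.png',cv2.resize(i[170:340,280:420],None,fx=3.5,fy=3.5,interpolation=2))"
```

```text
t 12.575 mag [-64.   22.   10.3] phi -21.47 [-1.7987e+02 -4.0000e-02  1.1117e+02] F [ 0.4  1.  -0.8]
 -34.5,10.4,10,-21.4 [-0.396, 0.0, 0.004, -0.001, -0.0, -0.0]
12.575 [526.2 119.2  10.3] [-1.7987e+02 -4.0000e-02  1.1117e+02] [ 0.4  1.  -0.8] [  8.3  29.8 105.2   0.   45.2 -12.9]
```

View pics/s14z.png

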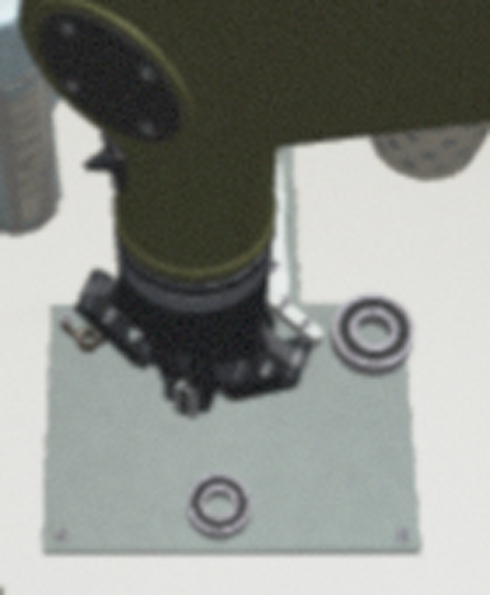

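Call:
jog_arm --deltas '[{"tx": -0.08,"ty": 0,"tz": 0,"ax": 0,"ay": 0,"az": 0},{"tx": -0.17,"ty": 0,"tz": 0,"ax": 0,"ay": 0,"az": 0},{"tx": -0.26,"ty": 0,"tz": 0,"ax": 0,"ay": 0,"az": 0},{"tx": -0.34,"ty": 0,"tz": 0,"ax": 0,"ay": 0,"az": 0},{"tx": -0.39,"ty": 0,"tz": 0,"ax": 0,"ay": 0,"az": 0},{"tx": -0.39,"ty": 0,"tz": 0,"ax": 0,"ay": 0,"az": 0}]'

```text
time_s: 13.38
eef_pos: [537.9, 89.3, 10.3]
tcp_rot: [-179.9, -0.0, 111.1]
force: [-0.2, -0.1, 0.0]
grip_width: 0.0
```

```bash
python3 go.py " -41.5,6,10.5,-10" " -41.5,0,10.5,0"
```

```text
t 13.375 mag [-34.1  10.3  10.3] phi -21.5 [-1.7988e+02 -1.0000e-02  1.1114e+02] F [-0.2 -0.1  0. ]
 -41.5,6,10.5,-10 [0.067, -0.084, -0.002, -0.001, -0.0, -0.064]
 -41.5,0,10.5,0 [0.039, -0.154, -0.002, -0.001, -0.0, -0.119]
```

Call:
jog_arm --deltas '[{"tx": 0.08,"ty": -0.03,"tz": 0,"ax": 0,"ay": 0,"az": -0.02},{"tx": 0.067,"ty": -0.095,"tz": 0,"ax": -0.001,"ay": 0,"az": -0.069},{"tx": 0.039,"ty": -0.154,"tz": 0,"ax": -0.001,"ay": 0,"az": -0.119},{"tx": 0.039,"ty": -0.154,"tz": 0,"ax": -0.001,"ay": 0,"az": -0.119}]'

```text
time_s: 13.88
eef_pos: [524.9, 87.7, 10.3]
tcp_rot: [180.0, -0.0, 132.5]
force: [0.6, 0.0, -0.6]
grip_width: -0.004
```

```bash
python3 go.py " 0,0,11,0" " 35,0,11,0"; python3 snap.py wrist w15
```

```text
t 13.875 mag [-41.8  -0.3  10.3] phi -0.18 [ 1.7995e+02 -4.0000e-02  1.3246e+02] F [ 0.6  0.  -0.6]
 0,0,11,0 [-0.522, 0.006, -0.009, 0.0, -0.0, -0.001]
 35,0,11,0 [-0.96, 0.007, -0.009, 0.0, -0.0, -0.001]
13.875 [524.9  87.7  10.3] [ 1.7995e+02 -4.0000e-02  1.3246e+02] [ 0.6  0.  -0.6] [ 4.900e+00  2.940e+01  1.063e+02  1.000e-01  4.440e+01 -3.760e+01]
```

View pics/w15.png

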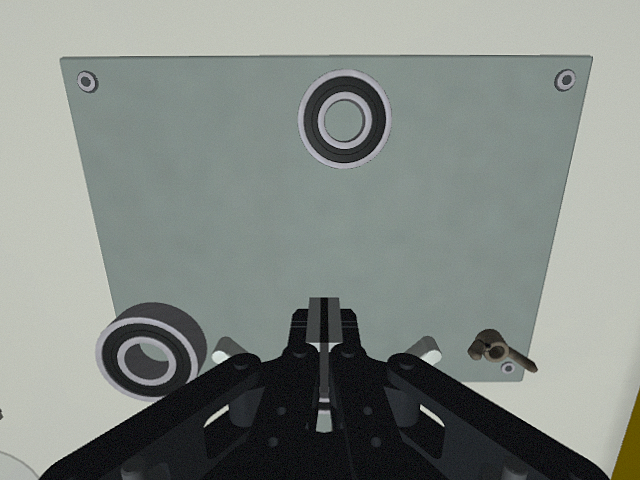

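Call:
jog_arm --deltas '[{"tx": -0.06,"ty": 0,"tz": 0,"ax": 0,"ay": 0,"az": 0},{"tx": -0.13,"ty": 0.005,"tz": -0.005,"ax": 0,"ay": 0,"az": 0},{"tx": -0.21,"ty": 0.005,"tz": -0.009,"ax": 0,"ay": 0,"az": -0.001},{"tx": -0.29,"ty": 0.005,"tz": -0.009,"ax": 0,"ay": 0,"az": -0.001},{"tx": -0.37,"ty": 0.005,"tz": -0.009,"ax": 0,"ay": 0,"az": -0.001},{"tx": -0.44,"ty": 0.005,"tz": -0.009,"ax": 0,"ay": 0,"az": -0.001},{"tx": -0.5,"ty": 0.005,"tz": -0.009,"ax": 0,"ay": 0,"az": -0.001},{"tx": -0.52,"ty": 0.005,"tz": -0.009,"ax": 0,"ay": 0,"az": -0.001}]'

```text
time_s: 14.92
eef_pos: [554.2, 57.1, 11.1]
tcp_rot: [179.9, 0.0, 132.5]
force: [-1.6, 2.6, -0.5]
grip_width: -0.002
```

```bash
python3 go.py " 34,0,11,0"
```

```text
t 14.925 mag [ 0.6  0.5 11.1] phi -0.09 [1.7989e+02 1.0000e-02 1.3255e+02] F [-1.6  2.6 -0.5]
 34,0,11,0 [-0.417, -0.006, 0.001, 0.001, 0.0, -0.001]
```

Call:
jog_arm --deltas '[{"tx": -0.05,"ty": -0.003,"tz": -0.003,"ax": 0,"ay": 0,"az": 0},{"tx": -0.12,"ty": -0.006,"tz": -0.005,"ax": 0,"ay": 0,"az": 0},{"tx": -0.19,"ty": -0.006,"tz": -0.005,"ax": 0,"ay": 0,"az": 0},{"tx": -0.26,"ty": -0.006,"tz": -0.005,"ax": 0,"ay": 0,"az": 0},{"tx": -0.32,"ty": -0.006,"tz": -0.005,"ax": 0,"ay": 0,"az": 0},{"tx": -0.38,"ty": -0.006,"tz": -0.005,"ax": 0,"ay": 0,"az": 0},{"tx": -0.42,"ty": -0.006,"tz": -0.005,"ax": 0,"ay": 0,"az": 0},{"tx": -0.42,"ty": -0.006,"tz": -0.005,"ax": 0,"ay": 0,"az": 0}]'

```text
time_s: 15.92
eef_pos: [576.8, 31.5, 11.5]
tcp_rot: [179.9, 0.0, 132.5]
force: [0.4, -1.8, -0.2]
grip_width: 0.0
```

```bash
python3 go.py; python3 snap.py wrist w16;  python3 -c "
import cv2
i=cv2.imread('pics/w16.png');cv2.imwrite('pics/w16z.png',cv2.resize(i[225:425,220:420],None,fx=3,fy=3,interpolation=2))"
```

```text
t 15.925 mag [34.8 -0.2 11.5] phi -0.1 [1.7991e+02 4.0000e-02 1.3254e+02] F [ 0.4 -1.8 -0.2]
15.925 [576.8  31.5  11.5] [1.7991e+02 4.0000e-02 1.3254e+02] [ 0.4 -1.8 -0.2] [-1.100e+00  3.160e+01  1.004e+02  1.000e-01  4.790e+01 -4.370e+01]
```

View pics/w16z.png

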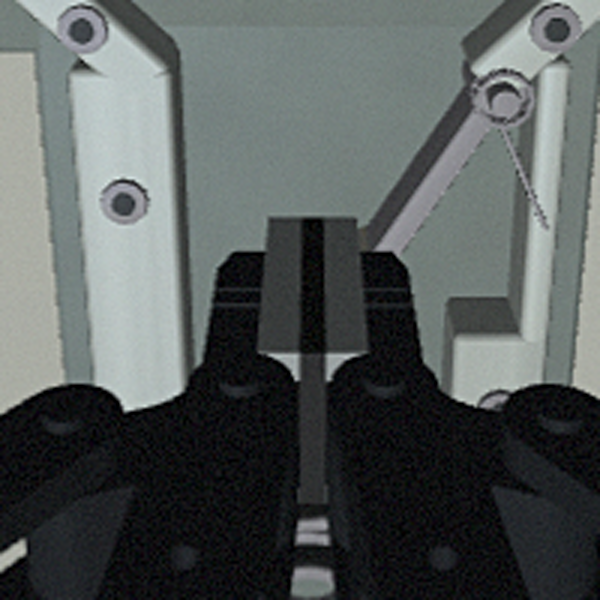

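Call:
jog_arm --deltas '[{"tx": 0.02,"ty": 0,"tz": 0,"ax": 0,"ay": 0,"az": 0},{"tx": 0.05,"ty": 0,"tz": 0,"ax": 0,"ay": 0,"az": 0},{"tx": 0.05,"ty": 0,"tz": -0.15,"ax": 0,"ay": 0,"az": 0},{"tx": 0.05,"ty": 0,"tz": -0.5,"ax": 0,"ay": 0,"az": 0},{"tx": 0.2,"ty": 0,"tz": -1,"ax": 0,"ay": 0,"az": 0},{"tx": 0.5,"ty": 0,"tz": -1,"ax": 0,"ay": 0,"az": 0},{"tx": 0.6,"ty": 0,"tz": -1,"ax": 0,"ay": 0,"az": 0}]'

```text
time_s: 16.85
eef_pos: [542.6, 68.1, 91.9]
tcp_rot: [179.9, 0.0, 132.6]
force: [-0.2, 0.8, -0.4]
grip_width: 0.0
```

```bash
python3 go.py " -80,2,110,-3"; python3 snap.py wrist w17;python3 snap.py scene s17; python3 -c "
import cv2
i=cv2.imread('pics/w17.png');cv2.imwrite('pics/w17z.png',cv2.resize(i[225:425,220:420],None,fx=3,fy=3,interpolation=2))"
```

```text
t 16.85 mag [-15.4  -0.6  91.9] phi -0.03 [1.7991e+02 1.0000e-02 1.3261e+02] F [-0.2  0.8 -0.4]
 -80,2,110,-3 [0.808, 0.032, -0.227, 0.001, 0.0, 0.017]
16.85 [542.6  68.1  91.9] [1.7991e+02 1.0000e-02 1.3261e+02] [-0.2  0.8 -0.4] [ 2.700e+00  2.360e+01  1.001e+02  1.000e-01  5.630e+01 -4.000e+01]
16.9 [541.6  68.4  91.1] [ 1.7998e+02 -7.0000e-02  1.3262e+02] [-0.8  0.3 -0.2] [ 2.700e+00  2.360e+01  1.002e+02  1.000e-01  5.630e+01 -4.000e+01]
```

View pics/w17.png

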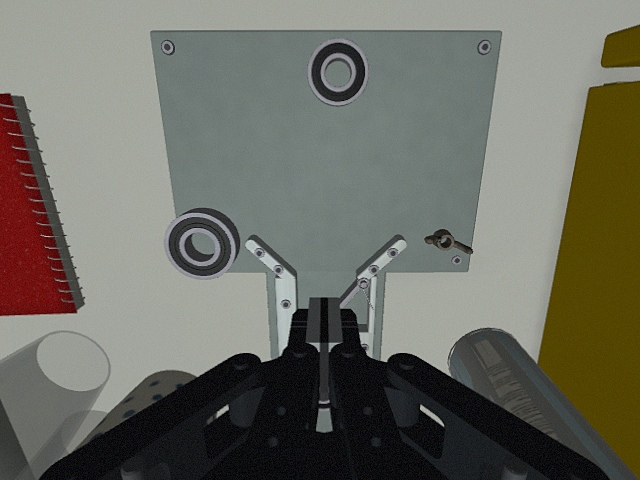

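Call:
jog_arm --deltas '[{"tx": 0.5,"ty": 0.03,"tz": 0,"ax": 0,"ay": 0,"az": 0.01},{"tx": 1,"ty": 0.05,"tz": 0,"ax": 0,"ay": 0,"az": 0.019}]'

```text
time_s: 17.2
eef_pos: [490.5, 129.5, 89.8]
tcp_rot: [-179.9, -0.1, 129.1]
force: [0.4, -0.4, -1.1]
grip_width: -0.003
```

Call:
jog_arm --deltas '[{"tx": 0.4,"ty": 0.02,"tz": 0,"ax": 0,"ay": 0,"az": 0},{"tx": 0.83,"ty": 0.02,"tz": 0,"ax": 0,"ay": 0,"az": 0},{"tx": 0.83,"ty": 0.02,"tz": 0.2,"ax": 0,"ay": 0,"az": 0}]'

```text
time_s: 17.58
eef_pos: [448.8, 183.4, 73.5]
tcp_rot: [-179.9, -0.1, 129.2]
force: [0.1, -0.6, 0.1]
grip_width: 0.003
```

```bash
python3 go.py " -161.3,9,50,-3.4"; python3 snap.py wrist w18;python3 snap.py scene s18; python3 -c "
import cv2
i=cv2.imread('pics/s18.png');cv2.imwrite('pics/s18z.png',cv2.resize(i[160:360,260:420],None,fx=3,fy=3,interpolation=2))"
python3 - <<'E'
from meas import *
import pickle
from go import tomag
o,c=pickle.load(open('/tmp/w18.pkl','rb'))
for b in bearings(c,o,roi=(0,0,640,330)):
    if 13<b[1]<23 and b[2]<.6: print(b[1:3],tomag([*b[0],0]).round(1),np.array(b[3])/4)
E
```

```text
t 17.575 mag [-163.6    8.5   73.5] phi -3.4 [-1.7992e+02 -1.0000e-01  1.2924e+02] F [ 0.1 -0.6  0.1]
 -161.3,9,50,-3.4 [-0.029, 0.008, 0.294, -0.0, -0.001, -0.0]
17.575 [448.8 183.4  73.5] [-1.7992e+02 -1.0000e-01  1.2924e+02] [ 0.1 -0.6  0.1] [ 1.720e+01  2.120e+01  1.086e+02  1.000e-01  5.040e+01 -2.210e+01]
17.625 [448.1 182.3  71.5] [-1.7973e+02 -1.6000e-01  1.2921e+02] [-0.3 -0.4 -1. ] [ 1.710e+01  2.130e+01  1.087e+02  1.000e-01  5.030e+01 -2.210e+01]
```

View pics/w18.png

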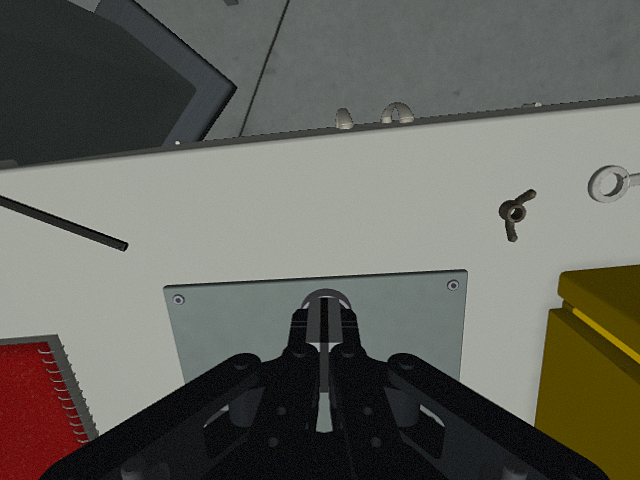

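View pics/s18z.png

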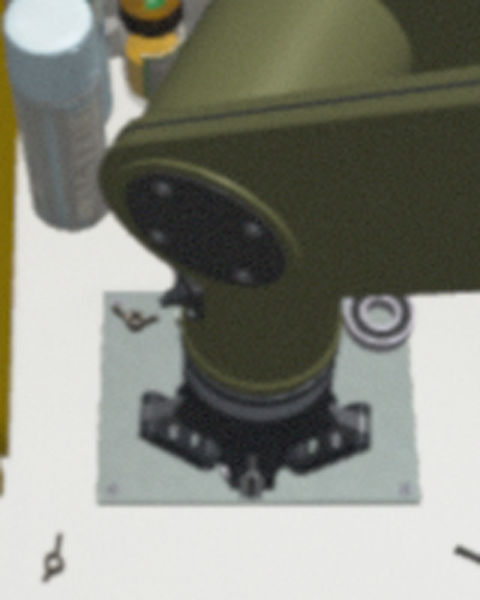

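Call:
jog_arm --deltas '[{"tx": 0.0,"ty": 0.01,"tz": 0.35,"ax": 0,"ay": 0,"az": 0},{"tx": 0.0,"ty": 0.01,"tz": 0.65,"ax": 0,"ay": 0,"az": 0},{"tx": 0.0,"ty": 0.01,"tz": 0.76,"ax": 0,"ay": 0,"az": 0},{"tx": 0.0,"ty": 0.01,"tz": 0.78,"ax": 0,"ay": 0,"az": 0},{"tx": 0.0,"ty": 0.01,"tz": 0.78,"ax": 0,"ay": 0,"az": 0}]'

```text
time_s: 18.3
eef_pos: [449.3, 182.3, 10.1]
tcp_rot: [-179.7, -0.1, 129.1]
force: [-0.3, 0.2, 0.3]
grip_width: 0.001
```

```bash
python3 go.py " -161.3,9,10,-3.4" " -90,4.8,10,-3.4" " -37,1.7,10,-3.4"; python3 snap.py wrist w19
```

```text
t 18.3 mag [-162.6    8.1   10.1] phi -3.49 [-1.7975e+02 -1.4000e-01  1.2915e+02] F [-0.3  0.2  0.3]
 -161.3,9,10,-3.4 [-0.015, 0.012, 0.001, -0.001, -0.001, -0.001]
 -90,4.8,10,-3.4 [-0.908, 0.013, -0.001, -0.001, -0.001, -0.001]
 -37,1.7,10,-3.4 [-1.572, 0.015, -0.003, -0.001, -0.001, -0.001]
18.3 [449.3 182.3  10.1] [-1.7975e+02 -1.4000e-01  1.2915e+02] [-0.3  0.2  0.3] [ 1.71e+01  2.71e+01  1.12e+02  1.00e-01  4.12e+01 -2.21e+01]
```

View pics/w19.png

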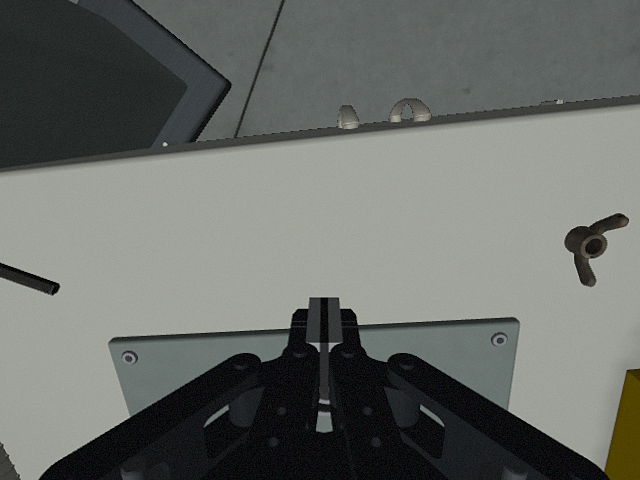

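Call:
jog_arm --deltas '[{"tx": -0.08,"ty": 0.012,"tz": -0.008,"ax": 0,"ay": 0,"az": 0},{"tx": -0.18,"ty": 0.012,"tz": -0.008,"ax": 0,"ay": 0,"az": 0},{"tx": -0.28,"ty": 0.012,"tz": -0.008,"ax": 0,"ay": 0,"az": 0},{"tx": -0.38,"ty": 0.012,"tz": -0.008,"ax": 0,"ay": 0,"az": 0},{"tx": -0.48,"ty": 0.012,"tz": -0.008,"ax": 0,"ay": 0,"az": 0},{"tx": -0.58,"ty": 0.012,"tz": -0.008,"ax": 0,"ay": 0,"az": 0},{"tx": -0.68,"ty": 0.012,"tz": -0.008,"ax": 0,"ay": 0,"az": 0},{"tx": -0.76,"ty": 0.012,"tz": -0.008,"ax": 0,"ay": 0,"az": 0}]'

```text
time_s: 19.35
eef_pos: [488.8, 135.4, 10.7]
tcp_rot: [-179.8, -0.1, 129.1]
force: [-0.5, 0.2, 0.4]
grip_width: 0.002
```

```bash
python3 go.py " -37,1.7,10.5,-3.4"; python3 snap.py wrist w20
```

```text
t 19.35 mag [-101.3    5.5   10.7] phi -3.5 [-1.7977e+02 -1.3000e-01  1.2914e+02] F [-0.5  0.2  0.4]
 -37,1.7,10.5,-3.4 [-0.805, 0.002, 0.001, -0.001, -0.001, -0.001]
19.35 [488.8 135.4  10.7] [-1.7977e+02 -1.3000e-01  1.2914e+02] [-0.5  0.2  0.4] [ 10.7  28.2 109.2   0.   42.9 -28.4]
```

View pics/w20.png

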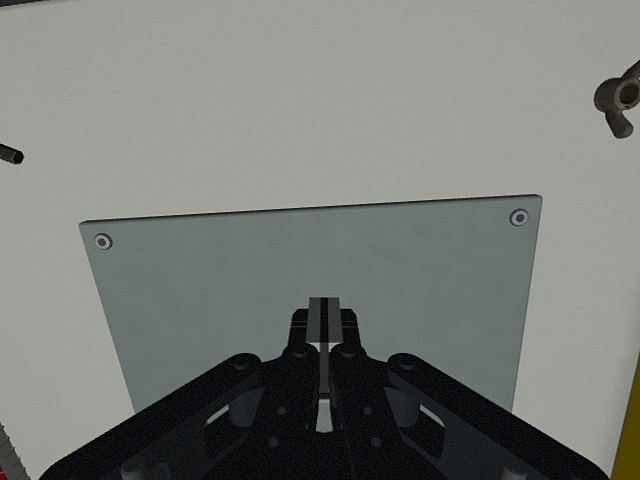

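Call:
jog_arm --deltas '[{"tx": -0.08,"ty": 0,"tz": 0,"ax": 0,"ay": 0,"az": 0},{"tx": -0.18,"ty": 0,"tz": 0,"ax": 0,"ay": 0,"az": 0},{"tx": -0.29,"ty": 0,"tz": 0,"ax": 0,"ay": 0,"az": 0},{"tx": -0.4,"ty": 0,"tz": 0,"ax": 0,"ay": 0,"az": 0},{"tx": -0.51,"ty": 0,"tz": 0,"ax": 0,"ay": 0,"az": 0},{"tx": -0.61,"ty": 0,"tz": 0,"ax": 0,"ay": 0,"az": 0},{"tx": -0.7,"ty": 0,"tz": 0,"ax": 0,"ay": 0,"az": 0},{"tx": -0.76,"ty": 0,"tz": 0,"ax": 0,"ay": 0,"az": 0}]'

```text
time_s: 20.4
eef_pos: [528.2, 87.5, 10.7]
tcp_rot: [-179.8, -0.1, 129.1]
force: [0.3, 0.3, 0.6]
grip_width: 0.003
```

```bash
python3 go.py " -43,0,11,0" " 0,0,11,0"; python3 snap.py wrist w21
```

```text
t 20.4 mag [-39.3   2.   10.7] phi -3.52 [-1.7980e+02 -9.0000e-02  1.2912e+02] F [0.3 0.3 0.6]
 -43,0,11,0 [0.044, -0.028, -0.004, -0.001, -0.001, -0.02]
 0,0,11,0 [-0.492, 0.005, -0.005, -0.001, -0.001, -0.02]
20.4 [528.2  87.5  10.7] [-1.7980e+02 -9.0000e-02  1.2912e+02] [0.3 0.3 0.6] [ 4.900e+00  2.960e+01  1.056e+02 -1.000e-01  4.500e+01 -3.420e+01]
```

View pics/w21.png

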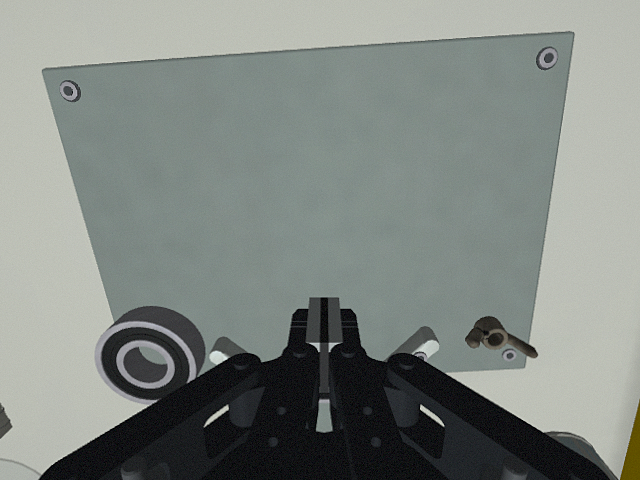

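Call:
jog_arm --deltas '[{"tx": 0.04,"ty": -0.02,"tz": -0.004,"ax": 0,"ay": 0,"az": -0.01},{"tx": 0.02,"ty": -0.025,"tz": -0.005,"ax": -0.001,"ay": -0.001,"az": -0.02},{"tx": -0.04,"ty": -0.022,"tz": -0.005,"ax": -0.001,"ay": -0.001,"az": -0.02},{"tx": -0.12,"ty": -0.018,"tz": -0.005,"ax": -0.001,"ay": -0.001,"az": -0.02},{"tx": -0.2,"ty": -0.013,"tz": -0.005,"ax": -0.001,"ay": -0.001,"az": -0.02},{"tx": -0.28,"ty": -0.008,"tz": -0.005,"ax": -0.001,"ay": -0.001,"az": -0.02},{"tx": -0.35,"ty": -0.004,"tz": -0.005,"ax": -0.001,"ay": -0.001,"az": -0.02},{"tx": -0.4,"ty": -0.001,"tz": -0.005,"ax": -0.001,"ay": -0.001,"az": -0.02}]'

```text
time_s: 21.45
eef_pos: [549.2, 62.3, 11.0]
tcp_rot: [180.0, 0.1, 132.7]
force: [-1.7, 2.8, 0.6]
grip_width: 0.001
```

```bash
python3 go.py " 29,0,11.5,0"; python3 snap.py wrist w22
```

```text
t 21.45 mag [-6.6  0.3 11. ] phi 0.07 [1.7998e+02 1.1000e-01 1.3271e+02] F [-1.7  2.8  0.6]
 29,0,11.5,0 [-0.445, -0.004, -0.005, 0.0, 0.001, 0.0]
21.45 [549.2  62.3  11. ] [1.7998e+02 1.1000e-01 1.3271e+02] [-1.7  2.8  0.6] [ 2.100e+00  3.030e+01  1.036e+02 -1.000e-01  4.590e+01 -4.050e+01]
```

View pics/w22.png

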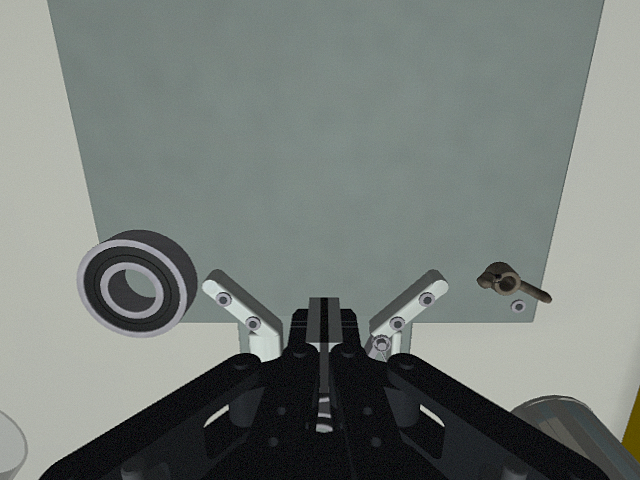

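Call:
jog_arm --deltas '[{"tx": -0.05,"ty": -0.003,"tz": -0.003,"ax": 0,"ay": 0,"az": 0},{"tx": -0.12,"ty": -0.004,"tz": -0.005,"ax": 0,"ay": 0,"az": 0},{"tx": -0.19,"ty": -0.004,"tz": -0.005,"ax": 0,"ay": 0,"az": 0},{"tx": -0.26,"ty": -0.004,"tz": -0.005,"ax": 0,"ay": 0,"az": 0},{"tx": -0.33,"ty": -0.004,"tz": -0.005,"ax": 0,"ay": 0,"az": 0},{"tx": -0.39,"ty": -0.004,"tz": -0.005,"ax": 0,"ay": 0,"az": 0},{"tx": -0.43,"ty": -0.004,"tz": -0.005,"ax": 0,"ay": 0,"az": 0},{"tx": -0.43,"ty": -0.004,"tz": -0.005,"ax": 0,"ay": 0,"az": 0}]'

```text
time_s: 22.5
eef_pos: [573.0, 35.8, 11.5]
tcp_rot: [180.0, 0.2, 132.7]
force: [-0.1, -0.8, 0.5]
grip_width: 0.005
```

```bash
python3 go.py; python3 snap.py wrist w23;  python3 -c "
import cv2
i=cv2.imread('pics/w23.png');cv2.imwrite('pics/w23z.png',cv2.resize(i[225:425,220:420],None,fx=3,fy=3,interpolation=2))"
```

```text
t 22.5 mag [29.1 -0.1 11.5] phi 0.07 [179.98   0.19 132.71] F [-0.1 -0.8  0.5]
22.5 [573.   35.8  11.5] [179.98   0.19 132.71] [-0.1 -0.8  0.5] [ -0.6  31.4 100.9  -0.2  47.6 -43.2]
```

View pics/w23z.png

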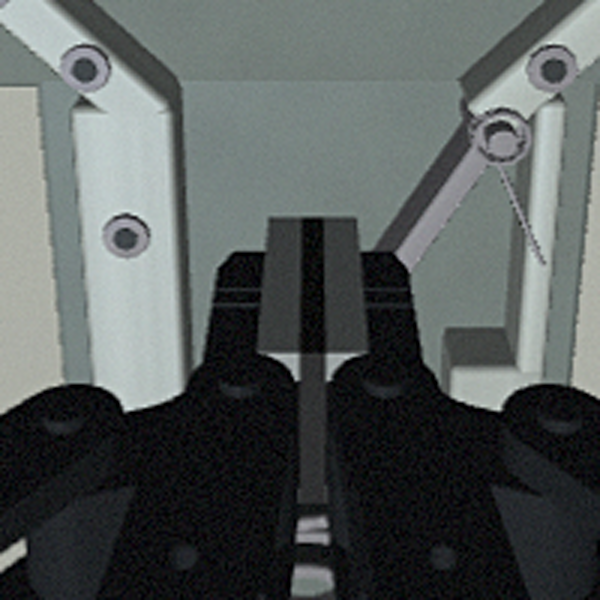

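Call:
jog_arm --deltas '[{"tx": 0.02,"ty": 0,"tz": 0,"ax": 0,"ay": 0,"az": 0},{"tx": 0.05,"ty": 0,"tz": 0,"ax": 0,"ay": 0,"az": 0},{"tx": 0.05,"ty": 0,"tz": -0.15,"ax": 0,"ay": 0,"az": 0},{"tx": 0.05,"ty": 0,"tz": -0.5,"ax": 0,"ay": 0,"az": 0},{"tx": 0.3,"ty": 0,"tz": -1,"ax": 0,"ay": 0,"az": 0},{"tx": 0.7,"ty": 0,"tz": -1,"ax": 0,"ay": 0,"az": 0},{"tx": 1,"ty": 0,"tz": -1,"ax": 0,"ay": 0,"az": 0}]'

```text
time_s: 23.42
eef_pos: [518.3, 95.9, 92.7]
tcp_rot: [179.9, 0.3, 132.7]
force: [-0.3, -0.4, -0.2]
grip_width: -0.003
```

Call:
jog_arm --deltas '[{"tx": 0.3,"ty": -0.1,"tz": -0.5,"ax": 0,"ay": 0,"az": 0},{"tx": 0.7,"ty": -0.2,"tz": -1,"ax": 0,"ay": 0,"az": 0},{"tx": 1,"ty": -0.3,"tz": -1,"ax": 0,"ay": 0,"az": 0},{"tx": 1,"ty": -0.3,"tz": -1,"ax": 0,"ay": 0,"az": 0}]'

```text
time_s: 23.92
eef_pos: [443.4, 139.1, 171.8]
tcp_rot: [179.9, 0.2, 132.8]
force: [0.0, -0.1, 0.7]
grip_width: 0.001
```

```bash
python3 go.py; python3 snap.py wrist w24; python3 snap.py scene s24; python3 snap.py top t24; python3 -c "
import cv2
i=cv2.imread('pics/s24.png');cv2.imwrite('pics/s24z.png',cv2.resize(i[140:340,270:430],None,fx=3,fy=3,interpolation=2))
i=cv2.imread('pics/t24.png');cv2.imwrite('pics/t24z.png',cv2.resize(i[170:330,250:430],None,fx=3.5,fy=3.5,interpolation=2))"
```

```text
t 23.925 mag [-134.8  -25.4  171.8] phi 0.21 [179.94   0.2  132.85] F [ 0.  -0.1  0.7]
23.925 [443.4 139.1 171.8] [179.94   0.2  132.85] [ 0.  -0.1  0.7] [ 12.3  12.1 104.   -0.2  63.8 -30.5]
23.975 [444.7 138.7 171.6] [179.92   0.24 132.82] [ 0.   0.1 -0.3] [ 12.3  12.2 103.9  -0.2  63.7 -30.5]
24.025 [445.6 138.5 171.5] [179.91   0.25 132.77] [ 0.2 -0.3 -0.9] [ 12.2  12.3 103.8  -0.2  63.7 -30.5]
```

View pics/s24z.png

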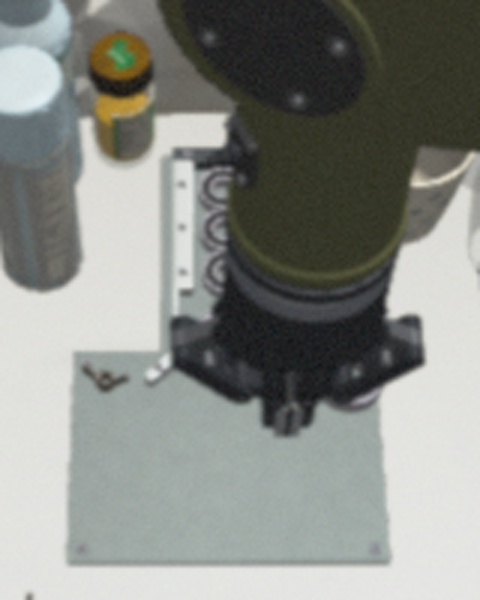

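View pics/t24z.png

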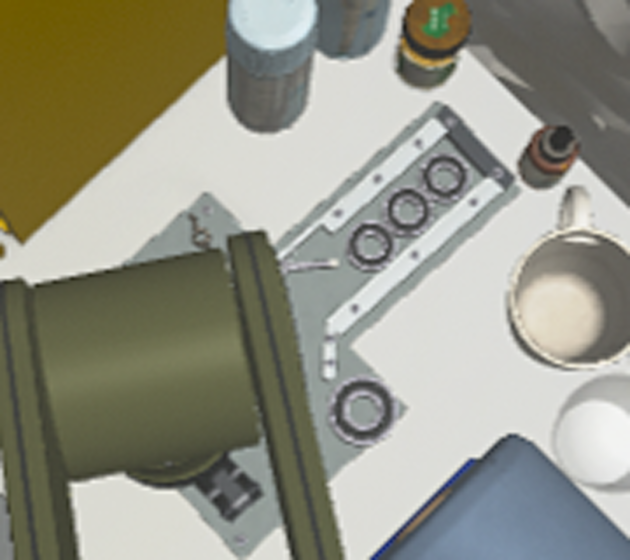

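View pics/w24.png

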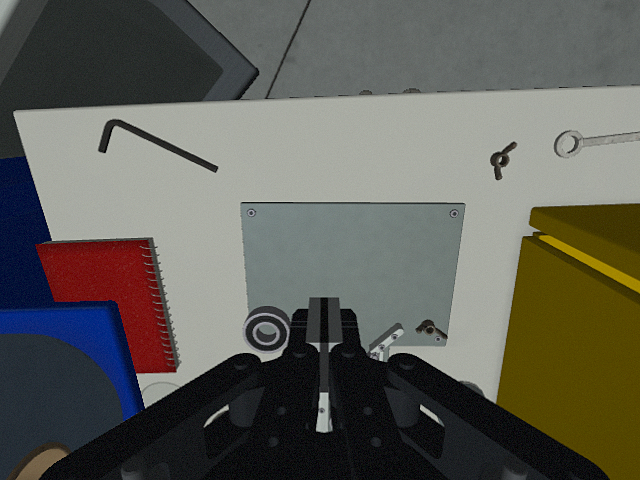

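```bash
python3 - <<'E'
from meas import *
import pickle
from go import tomag,Rm,M
o,c=pickle.load(open('/tmp/t24.pkl','rb'))
Z=lambda a,b:(a/3.5+250-.36,b/3.5+170-.36)
for p,z in [((446,176),17),((408,211),17),((371,246),17),((338,263),17),((363,411),20),((441,106),18),((515,183),18),((275,262),18),((328,325),18)]:
    print(p,tomag(cast(c,[Z(*p)],z)[0]).round(1))
for L in [(32,3,17),(57,0,17),(4,25.5,17),(0,20.5,18),(0,-20.5,18),(150,20.5,18),(150,-20.5,18)]:
    w=Rm@np.array(L,float)+[M[0],M[1],0];q=proj(c,w)[0];print(L,((q-[250,170]+.36)*3.5).round(0))
i=cv2.imread('pics/t24.png');cv2.imwrite('pics/t24y.png',cv2.resize(i[195:260,320:400],None,fx=8,fy=8,interpolation=2))
E
```

```text
(446, 176) [128.5  -4.3  17. ]
(408, 211) [92.3 -4.9 17. ]
(371, 246) [56.9 -6.  17. ]
(338, 263) [32.1  0.3 17. ]
(363, 411) [-23.6 -85.6  20. ]
(441, 106) [159.5  34.3  18. ]
(515, 183) [160.4 -39.6  18. ]
(275, 262) [ 0.4 29.4 18. ]
(328, 325) [ -1.8 -26.8  18. ]
(32, 3, 17) [335. 260.]
(57, 0, 17) [365. 239.]
(4, 25.5, 17) [283. 263.]
(0, 20.5, 18) [283. 272.]
(0, -20.5, 18) [324. 316.]
(150, 20.5, 18) [445. 129.]
(150, -20.5, 18) [485. 173.]
```

View pics/t24y.png

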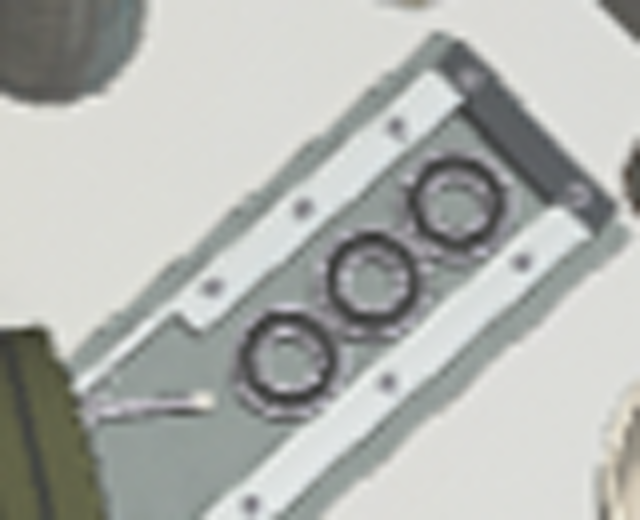

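```bash
python3 -c "
from plant import *
o=get_obs();print(o['time_s'],o['force'].round(1));print(job_done())"
```

```text
24.075 [ 0.3  0.2 -0.2]
the job is handed in; nothing more can be done
None
```

I pushed all three 35 mm bearings flat along the deck, one at a time, through the funnel and past the gate with the closed fingertips. I handed the job in at 24.1 s; it reports no verdict.

**Last checks**
- **Positions:** the last top-camera picture puts the bearings about 57, 92 and 128 mm past the mouth. They read 4–6 mm right of the centre line. About 2.5 mm of that looks like camera offset, because the large bearing and the leaf nose read off the same way.
- **Gate:** the leaf nose reads at x 32, y 0 mm. With the same offset taken off it is at the shut position (32, 3). I judged the leaf angle from the pictures only and had no joint reading.
- **Bystanders:** the large bearing reads within 3 mm of its start. The wing nut on the deck looks unmoved in the pictures. I did not measure the wing nuts or the jar at the end.
- **Robot:** the arm stood about 170 mm above the deck, touching nothing, with under 1 N on the wrist.

**One oddity:** on the first push, something pressed up on the fingertips in the slot with about 5 N, at a measured fingertip height of about 10 mm, where I expected about 4 mm of clearance. I did not find the cause. It went away when I raised the tips to about 12 mm, so I ran the other two slot pushes at 11–11.5 mm and saw no upward force.

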